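# Square up the cut bars, pack them and book the case

## Task

Lay the loose steel bars (two to four of them) side by side on the squaring stop and push them up flush against both its fences and each other, then take the whole bundle in one grip and set it down in the blue case, lying flat along it. Shut the lid fully, take the hand scanner from its dock and hold it steady for two seconds pointing straight down at the label on the lid with its window about 6 cm above it, then stand it back upright in its dock. Leave everything else on the bench where it is.

Things in the scene. Friction and masses are not known exactly. Their poses are not given: they have to be found in the camera images.
- bar1_mid (a point): centre of a bright steel square bar, 16 x 16 mm and 100 mm long, about 190 g, all alike; x runs along its length. It starts lying on the bench, skewed. Two to four of the four bars are present, the others are absent (None).
- bar2_mid (a point): centre of a bright steel square bar, 16 x 16 mm and 100 mm long, about 190 g, all alike; x runs along its length. It starts lying on the bench, skewed. Two to four of the four bars are present, the others are absent (None).
- bar3_mid (a point): centre of a bright steel square bar, 16 x 16 mm and 100 mm long, about 190 g, all alike; x runs along its length. It starts lying on the bench, skewed. Two to four of the four bars are present, the others are absent (None).
- bar4_mid (a point): centre of a bright steel square bar, 16 x 16 mm and 100 mm long, about 190 g, all alike; x runs along its length. It starts lying on the bench, skewed. Two to four of the four bars are present, the others are absent (None).
- stop_corner (a point): inner corner of the fixed squaring stop, on its base plate (plate top 6 mm above the bench; aluminium, from x = -138 to +22 mm and y = -25 to +130 mm). Two dark steel fences, 12 mm high: the end fence rises at x = 0 and runs 90 mm along +y; the long fence rises at y = 0. Bars lie on the plate along x, side by side along +y from the long fence, far ends on the end fence. z is up.
- fence_gap (a point): middle of the gap in the stop's long fence, at plate level (at x = -50, y = 0 of stop_corner, same axes). The long fence is only two short blocks, 18 mm thick: one from x = -94 to -74 mm, the other from x = -26 to +8 mm. The 48 mm between them is open, so that a finger can pass beside the middle of a squared bar.
- case_in (a point): centre of the inner floor of the open blue despatch case, fixed, 5 mm above the bench. Inside it is 112 mm along its x and 124 mm along its y, walls 5 mm thick and 27 mm above the inner floor (32 mm above the bench). The bars go in lying along x. The lid is hinged along the far (+x) rim.
- case_lid (a joint): lid of the case: 0 = shut, about 1.6 to 1.8 rad = standing open, leaning slightly back (as it starts). The hinge is stiff: the lid stays where it is left (about 0.11 N m to move it).
- case_hinge (a point): middle of the lid's hinge line on the far rim of the case, 32 mm above the bench; the frame turns with the lid. From here the lid (122 x 134 x 10 mm) runs 122 mm along its own -x; its underside is at its z = 0, its outer face at z = 10 mm. The hinge axis is y. Shut, its axes are those of the case.
- case_label (a point): centre of the paper bar-code label (50 x 85 mm) on the outer face of the lid, 65 mm from the hinge; z points out of the lid (up when it is shut).
- scanner_mid (a point): middle (half-way up) of the torch-shaped hand scanner, 150 mm long, 160 g, standing upright in its dock, window down. z runs along it, from window to tail. The window end is a black head 38 mm across and 45 mm long; the rest is a yellow handle 30 mm across. The window is 75 mm below this point, the tail 75 mm above. Grip the handle, e.g. 35 mm above this point.
- scan_point (a point): point on the scanner's axis 60 mm in front of its window, where it reads best; it moves with the scanner (135 mm from the scanner's middle).
- dock_floor (a point): centre of the floor of the scanner's charging dock, fixed, 10 mm above the bench: a round cup 48 mm across inside, 24 mm deep, on a grey disc of 72 mm. The scanner stands in it on its window end.
- oil_bottle: white oil bottle with a red cap, 56 mm across, 130 mm tall; not part of the job, leave it alone
- try_square: small steel try square lying flat, stock 75 mm, blade 100 mm; not part of the job, leave it alone
- caliper: steel caliper lying flat, 230 mm long; not part of the job, leave it alone
- wrench: steel wrench lying flat, 150 mm long; not part of the job, leave it alone
- insert_box: yellow insert box, 55 x 55 x 18 mm; not part of the job, leave it alone
- mug: blue mug, 80 mm across, 90 mm tall; not part of the job, leave it alone

How it is judged:
By the outcome, as a careful person would: the job done as asked, in the order asked, and still so for the second after the job is handed in, with the robot touching nothing.
Of bar1, bar2, bar3, bar4 only 2 to 4 are there at a start; the rules pass over those that are not, and their reading is None.
At some moment in a run one of bar1, bar2, bar3, bar4 may be knocked a few centimetres aside while the robot is not near it.
It also fails if it takes over 210 s, if anything falls off the work surface, if the arm or the gripper's body presses on something with over 40 N, if the wrist force passes 120 N, or if a joint passes its speed limit or range.

## Robot

A 6-joint arm with a two-finger parallel gripper is mounted at the origin on the work surface. World frame = base frame: x ahead of the robot, y to its left, z up, the work surface at z = 0. Lengths are in m, angles in degrees, forces in N, time in s.
With the tool pointing down it reaches from about 0.4 to 0.825 m from the base axis. Payload 7 kg.
Tool frame: the origin (TCP) lies at the very end of the fingers, on their centre line; the grasp point (between the pads) lies 19 mm behind it; z points along the fingers, y is the line along which they close (so a half turn about z gives the same grasp; the last joint's range is limited). The gripper opens to 88 mm and grips with 3 to 60 N. Pads are 19 mm wide; open, the fingers measure 130 mm over their backs; the gripper's body (78 mm by 193 mm) begins 47 mm behind the grasp point.
Start: joints at [-54.941, 20.546, 0.682, 0, -70.136, -16.507], TCP at [0.215, -0.64, 0.227] pointing down, gripper open.
Joint ranges: [-176.03, 176.03], [-82.01, 121.73], [-58.28, 71.71], [-173.87, 95.51], [-174.79, -0.11], [-173.66, 173.66]. Speed limits (degrees/s): [136.94, 136.94, 172.46, 180, 180, 180].

## Interface

Orientations are given as [roll, pitch, yaw] about the fixed x, y, z axes, in that order (R = Rz(yaw) Ry(pitch) Rx(roll)).
In Python, from plant import r gives the robot as it stands. The module is installed in compiled form; this text tells all that it offers.
- The arm moves only by the tool jog_arm, never from a script. Its arguments are lists of equal length, an entry for each row: "travel": the shift along the tool's x, y, z each as a share of 50 cm, from -1 to 1, a list of three; "dr": the turn, a rotation vector about the tool's x, y, z each as a share of 360 degrees, from -1 to 1, a list of three; "claw": the opening, from 0 (shut) to 1 (fully open). A call has exactly 10 rows; each row is the pose to reach, as a shift and turn from the pose commanded when the call began, along the tool's axes at that moment, turning the shorter way round; what a row does not reach only later rows make up. A row lasts 1/8 s, in which the tool goes at most 62.5 mm and 10.7 degrees, less where a joint would pass 70% of its speed; a pose out of reach is approached as far as the arm can. A call with a number of a shift or a turn outside -1 to 1 is refused whole. A call with a gripper value outside its range is refused whole. The fingers move at their own pace and stop on an object; "newtons" is the grip in N (left out, the last holds). Time passes only in rows, so rows that repeat a pose let the fingers close, or fill a call up. It gives the time, the measured TCP pose, the force, the opening and the grip force at its end, in the units of the state.
- r.get_state(): the state, without advancing time (a new reading comes with each control period).
- r.capture(name): name is "side" or "top"; returns a dict with "pixels" (384x512x3 uint8, red, green, blue), "range_z" (384x512 float32, m along the optical axis (not along the pixel's ray), 0 where there is no reading), "fx", "fy", "cx", "cy" (pixels), "position" and "attitude" of the camera in the world. Camera axes: x right, y up, looking along -z (the intrinsics and any distortion apply to the point x, -y, -z); pixel columns grow to the right and rows downward; lengths in m; the calibration is good to about 2 mm. A picture is of the moment at which its call begins.
- r.close_job(): hands the job in; it is judged then, once.
Trained networks look in the newest picture that a camera, given by its name, has taken for a name from the list of things; names that differ only in an ending like _2 or _b are one class to them, and where a whole thing is asked for, a point or a joint stands for the part that bears it (a point fixed in the world has none). Each returns a list of dicts, best first, with "conf" (0 to 1); they miss things now and then, are a little off and sometimes report something else, mostly with a low value. They report only what shows in the picture. A call takes as long as a camera call.
- r.boxes_of(name, camera): "extent" ([left, top, right, bottom] in pixels, round what is visible of it).
- r.regions_of(name, camera): "pixels" (384x512 bool, what is visible of it) and "extent" ([left, top, right, bottom] in pixels, round what is visible of it).
- r.tip_of(name, camera): "at" ([column, row] in pixels: a listed point, or the origin of a listed thing).
The state is a dict: "time_s": time; "joints": joint angles; "qd": joint speeds; "joint_torque": joint torques, N m; "tcp_pos": TCP position; "eef_rot": TCP orientation; "contact_force": force on the tool from outside, world axes, zero at the start; "moment": the same for the moment, N m; "gripper_width": finger opening in m; "gripper_force": force on a finger pad.
Only numpy, scipy, OpenCV 4.12 (cv2) and the standard library are available. Lean on these libraries where they do the work, as an engineer would, in place of code of your own. Each camera call takes 0.05 s, during which the arm holds its last target. There are 200 camera calls.

## Working session

There is one attempt and no reset: what is moved stays moved. The work goes in short steps, Python scripts to look and compute and a tool call to move; the robot and the scene stay as the last step left them, time stands still between calls to the robot, and variables do not carry over. Pictures are saved under pics/ and viewed, at most 14 in all, crops included, and the job is handed in when it is done.

Besides the shell and the picture viewer there is one more tool, called after "Call:" as name(argument=value, ...), one argument or row to a line, values as JSON. jog_arm: Moves the arm, as the interface text tells. Its arguments: {"type":"object","properties":{"travel":{"type":"array"},"dr":{"type":"array"},"claw":{"type":"array"},"newtons":{"type":"number"}},"required":["travel","dr","claw"]}

```bash
mkdir -p pics; cat > h.py <<'E'
import numpy as np, cv2
from plant import r
from scipy.spatial.transform import Rotation as R
def rot(att):
    a=np.array(att,float)
    if a.shape==(3,3): return a
    return R.from_euler('xyz',a,degrees=True).as_matrix()
def cloud(c):
    z=c['range_z']; v,u=np.mgrid[0:z.shape[0],0:z.shape[1]]
    p=np.stack([(u-c['cx'])/c['fx']*z,-(v-c['cy'])/c['fy']*z,-z],-1)
    P=p@rot(c['attitude']).T+np.array(c['position'])
    P[z==0]=np.nan
    return P
def save(c,n,s=1.5):
    cv2.imwrite('pics/'+n,cv2.resize(c['pixels'][...,::-1],None,fx=s,fy=s,interpolation=cv2.INTER_CUBIC))
def atz(c,uv,z):
    d=rot(c['attitude'])@np.array([(uv[0]-c['cx'])/c['fx'],-(uv[1]-c['cy'])/c['fy'],-1])
    p=np.array(c['position']); return p+d*(z-p[2])/d[2]
E
python3 - <<'E'
from h import *
for n in ('top','side'):
    c=r.capture(n); save(c,n+'0.png'); print(n,c['position'],c['attitude'],c['fx'],c['cx'],c['cy'],[k for k in c])
    P=cloud(c)
    for t in ['bar1_mid','stop_corner','fence_gap','case_in','case_hinge','case_label','scanner_mid','dock_floor']:
        for o in r.tip_of(t,n)[:5]:
            u,v=map(int,np.round(o['at'])); print(t,np.round(o['at'],1),round(o['conf'],2),P[min(max(v,0),383),min(max(u,0),511)].round(4))
print(r.get_state())
E
```

```text
top [ 0.45387475 -0.05829702  1.1624074 ] [  4.51816878   1.03682234 -89.05759819] 433.46934930967 256.6334111076665 190.6078454127193 ['pixels', 'range_z', 'fx', 'fy', 'cx', 'cy', 'position', 'attitude']
stop_corner [271.9 171.1] 0.86 [ 0.5969 -0.0761  0.0177]
fence_gap [269.1 192.5] 0.63 [ 0.5416 -0.069   0.0066]
case_in [335.  192.7] 0.69 [ 0.5417 -0.245   0.0056]
case_hinge [339.2 168.1] 0.71 [ 0.6059 -0.2515  0.0291]
case_label [345.8 156.3] 0.89 [ 0.6187 -0.2478  0.1475]
scanner_mid [268.6 139.1] 0.76 [ 0.6629 -0.0661  0.1176]
dock_floor [270.4 142.7] 0.85 [ 0.6638 -0.0693  0.0611]
dock_floor [156.1 241.8] 0.43 [0.404  0.2279 0.0139]
side [0.42923743 1.0136131  0.64452104] [  61.85982969    1.18766971 -174.17670345] 471.2027055291678 261.2526771331869 187.43520696464884 ['pixels', 'range_z', 'fx', 'fy', 'cx', 'cy', 'position', 'attitude']
stop_corner [248. 203.] 0.56 [ 0.5886 -0.0697  0.013 ]
fence_gap [263.9 204.3] 0.67 [ 0.5474 -0.0873  0.0013]
fence_gap [301.2 146.3] 0.57 [ 0.4584 -0.4971 -0.001 ]
case_in [271.2 173.5] 0.86 [ 0.5432 -0.2658  0.0035]
case_hinge [248.9 165.3] 
[... 404 characters left out ...]
511  0.095 ]
{'time_s': 0.9, 'joints': array([-5.49400214e+01,  2.05448323e+01,  6.82497956e-01,  5.57548121e-04,
       -7.01351290e+01, -1.65064430e+01]), 'qd': array([ 0.05453836, -0.09882011, -0.09911737,  0.02220342,  0.05118999,
        0.00729444]), 'joint_torque': array([ 1.03610391e-04, -5.82358360e+01,  2.93298340e+01,  7.00264290e+00,
        1.25279714e-02, -2.15501166e-05]), 'tcp_pos': array([ 0.21475194, -0.63991537,  0.22658436]), 'eef_rot': array([-1.79997419e+02,  2.17945106e-04, -1.61446275e+02]), 'contact_force': array([-0.15550397,  0.29322837, -0.56413886]), 'moment': array([0.00983866, 0.02822037, 0.0279969 ]), 'gripper_force': 0.0, 'gripper_width': 0.08779854028950243}
```

View pics/top0.png

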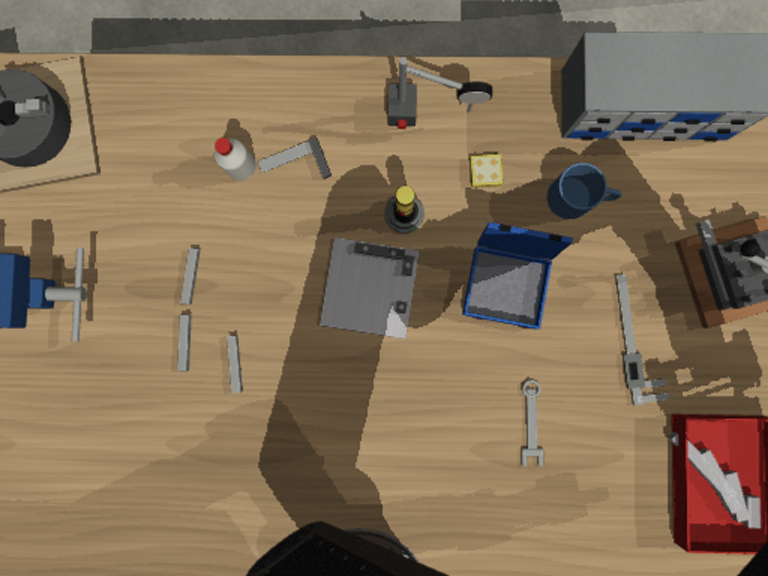

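View pics/side0.png

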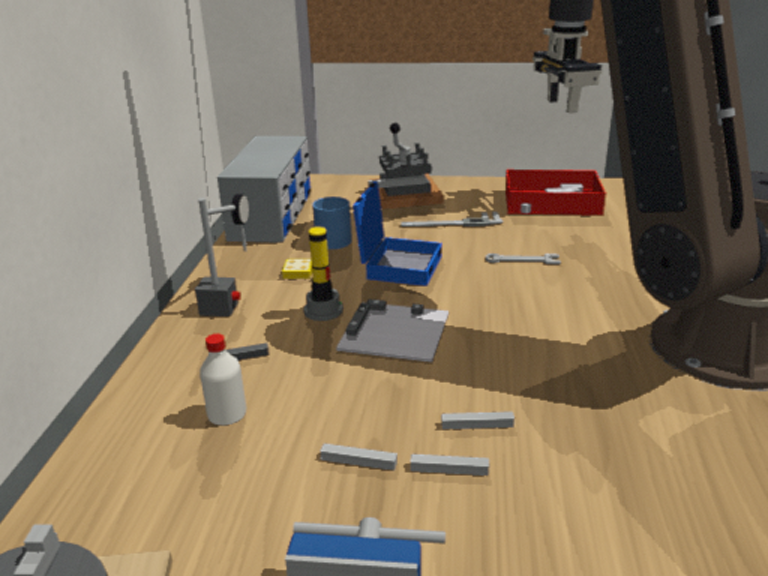

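Top view shows three bars at display (190,275), (184,342), (234,362), the stop at (370,287), the case at (508,288) with its lid open, and the scanner at (405,205). The fourth bar is absent. Next I measure the geometry from depth.

```bash
cat >> h.py <<'E'
def rect(P,m):
    q=P[m]; (c,s,a)=cv2.minAreaRect((q[:,:2]*1000).astype(np.float32))
    if s[0]<s[1]: s=s[::-1]; a+=90
    a=(a+90)%180-90
    return np.round(c,1),np.round(s,1),round(a,1)
def comps(P,m,amin=40):
    n,l,st,_=cv2.connectedComponentsWithStats(m.astype(np.uint8))
    return [l==i for i in range(1,n) if st[i,4]>=amin]
def bars(c):
    """bar-like regions in the loose area: grey, raised"""
    P=cloud(c); px=c['pixels'].astype(int); out=[]
    m=(P[...,2]>.008)&(P[...,2]<.03)&(P[...,1]>.05)&(P[...,1]<.35)&(P[...,0]>.35)&(P[...,0]<.75)
    for k in comps(P,m):
        out.append((*rect(P,k),np.nanmedian(P[k][:,2]).round(4),int(k.sum())))
    return out
E
python3 - <<'E'
from h import *
c=r.capture('top'); P=cloud(c)
for b in bars(c): print('bar?',b)
z=P[...,2];x=P[...,0];y=P[...,1]
print('bench z',np.nanmedian(z[(x>.4)&(x<.45)&(y>-.2)&(y<.2)]))
roi=(x>.4)&(x<.7)&(y>-.17)&(y<.12)
for k in comps(P,roi&(z>.004)&(z<.010),300): print('plate',rect(P,k),k.sum(),np.nanmedian(z[k]))
for k in comps(P,roi&(z>.013)&(z<.024),8): print('fence',rect(P,k),k.sum(),np.nanmedian(z[k]))
roi=(x>.4)&(x<.7)&(y>-.36)&(y<-.17)
blue=(c['pixels'][...,2].astype(int)>c['pixels'][...,0]+40)
k=roi&blue&(z<.045)&(z>.024); print('case rim',rect(P,k),k.sum())
k=roi&(z>.05); print('lid',rect(P,k)); q=P[k]; print('zmax',q[:,2].max())
A=np.c_[q[:,1:],np.ones(len(q))]; print('lid plane x=ay+bz+c',np.linalg.lstsq(A,q[:,0],rcond=None)[0])
roi=(x>.6)&(x<.72)&(y>-.13)&(y<0)
for a,b in ((.02,.045),(.13,.18)):
    k=roi&(z>a)&(z<b); print('dock/scanner',a,rect(P,k),k.sum(),np.nanmedian(z[k]))
E
```

```text
bar? (array([558.1, 314.6]), array([99.2, 17.7]), -6.5, np.float64(0.0147), 248)
bar? (array([439.6, 320. ]), array([95.6, 17.4]), 0.3, np.float64(0.0148), 246)
bar? (array([403., 229.]), array([99. , 17.8]), 7.1, np.float64(0.0151), 250)
bench z -0.0008240438804854033
plate (array([542.5,  -7.6]), array([159.6, 155.5]), -8.3) 1979 0.005975140226797571
fence (array([603.1, -35. ]), array([112.2,  40.3]), 65.9) 309 0.01712007640237112
fence (array([507.7, -64.1]), array([18.8, 15.9]), 0.8) 49 0.01732581720828197
case rim (array([ 546., -250.]), array([134.3, 125.6]), 79.5) 352
lid (array([ 628.7, -286.4]), array([170.4,  92.1]), -63.8)
zmax 0.16002621483526025
lid plane x=ay+bz+c [-0.1343056  -0.1028273   0.59800083]
dock/scanner 0.02 (array([648.4, -53.5]), array([120.7,  59. ]), -24.8) 180 0.03209128720563048
dock/scanner 0.13 (array([677. , -66.9]), array([28. , 26.4]), 0.7) 145 0.1582868490012228
```

```bash
cat >> h.py <<'E'
def plan(*T):
    """targets (x,y,z mm, yaw deg) tool down -> travel, dr shares from present pose"""
    s=r.get_state(); R0=R.from_euler('xyz',s['eef_rot'],degrees=True); p0=np.array(s['tcp_pos'])
    print('t',round(s['time_s'],2),'at',(p0*1000).round(1),s['eef_rot'].round(1),'F',s['contact_force'].round(1),'w',round(s['gripper_width']*1000,1),'g',round(s['gripper_force'],1))
    for t in T:
        d=R0.inv().apply(np.array(t[:3])/1000-p0)/.5
        w=(R0.inv()*R.from_euler('xyz',[180,0,t[3]],degrees=True)).as_rotvec(degrees=True)/360
        print(t,'travel',d.round(4).tolist(),'dr',w.round(4).tolist(),'rows',round(np.linalg.norm(d)*8,1))
TH=np.radians(-8.3); C0=np.array([592.3,-67.9])
def stop(x,y): return (C0+[x*np.cos(TH)-y*np.sin(TH),x*np.sin(TH)+y*np.cos(TH)]).round(1).tolist()
E
python3 - <<'E'
from h import *
plan((500,-100,200,-172.9),(403,229,100,-172.9))
E
```

```text
t 0.95 at [ 214.7 -639.9  226.6] [-180.    -0.  -161.4] F [-0.2  0.1  0.3] w 87.5 g 0.0
(500, -100, 200, -172.9) travel [-0.8844, 0.8421, 0.0531] dr [-0.0, -0.0, 0.0318] rows 9.8
(403, 229, 100, -172.9) travel [-0.9099, 1.5277, 0.2531] dr [-0.0, -0.0, 0.0318] rows 14.4
```

Call:
jog_arm(
  travel=[
    [-0.884,0.842,0],
    [-0.884,0.842,0],
    [-0.884,0.842,0],
    [-0.884,0.842,0],
    [-0.884,0.842,0],
    [-0.884,0.842,0],
    [-0.884,0.842,0],
    [-0.884,0.842,0],
    [-0.884,0.842,0],
    [-0.884,0.842,0],
  ],
  dr=[
    [0,0,0.032],
    [0,0,0.032],
    [0,0,0.032],
    [0,0,0.032],
    [0,0,0.032],
    [0,0,0.032],
    [0,0,0.032],
    [0,0,0.032],
    [0,0,0.032],
    [0,0,0.032],
  ],
  claw=[0.6,0.6,0.6,0.6,0.6,0.6,0.6,0.6,0.6,0.6],
  newtons=20,
)

```text
time_s: 2.2
tcp_pos: [0.5007, -0.0978, 0.227]
eef_rot: [180.0, 0.1, -172.9]
contact_force: [1.1, -1.0, -0.2]
gripper_width: 0.053
gripper_force: 0.0
```

```bash
python3 - <<'E'
from h import *
c=r.capture('top')
for b in bars(c): print('bar?',b)
plan((403,229,100,-172.9),(403,229,4,-172.9))
E
```

```text
bar? (array([584.4, 312. ]), array([47.1, 18.2]), -7.1, np.float64(0.0149), 109)
t 2.25 at [503.2 -94.8 226.9] [ 1.800e+02  1.000e-01 -1.728e+02] F [3.6 3.9 0.7] w 52.5 g 0.0
(403, 229, 100, -172.9) travel [0.1187, 0.6675, 0.2537] dr [0.0001, 0.0004, 0.0002] rows 5.8
(403, 229, 4, -172.9) travel [0.1191, 0.6674, 0.4457] dr [0.0001, 0.0004, 0.0002] rows 6.5
```

Call:
jog_arm(
  travel=[
    [0.12,0.667,0.2],
    [0.12,0.667,0.2],
    [0.12,0.667,0.2],
    [0.12,0.667,0.2],
    [0.12,0.667,0.2],
    [0.12,0.667,0.2],
    [0.12,0.667,0.2],
    [0.12,0.667,0.2],
    [0.12,0.667,0.2],
    [0.12,0.667,0.2],
  ],
  dr=[
    [0,0,0],
    [0,0,0],
    [0,0,0],
    [0,0,0],
    [0,0,0],
    [0,0,0],
    [0,0,0],
    [0,0,0],
    [0,0,0],
    [0,0,0],
  ],
  claw=[0.6,0.6,0.6,0.6,0.6,0.6,0.6,0.6,0.6,0.6],
)

```text
time_s: 3.5
tcp_pos: [0.3998, 0.2228, 0.1269]
eef_rot: [180.0, 0.0, -173.1]
contact_force: [0.6, -0.4, -0.3]
gripper_width: 0.0527
gripper_force: 0.0
```

```bash
python3 - <<'E'
from h import *
c=r.capture('side'); 
for b in bars(c): print('bar?',b)
plan((403,229,4,-172.9))
E
```

```text
bar? (array([739.4, 244.8]), array([38.4,  8.9]), 64.2, np.float64(0.0188), 102)
bar? (array([402.5, 231.5]), array([99.3, 20.4]), 7.0, np.float64(0.0147), 357)
bar? (array([557.4, 316.4]), array([99.6, 19.2]), -6.6, np.float64(0.0149), 417)
bar? (array([439.7, 322.7]), array([98.4, 20.4]), -1.0, np.float64(0.0148), 449)
t 3.55 at [399.8 222.9 126.9] [ 180.    0. -173.] F [-0.1  0.6  0.2] w 52.4 g 0.0
(403, 229, 4, -172.9) travel [-0.0077, 0.0112, 0.2457] dr [0.0001, 0.0001, -0.0004] rows 2.0
```

Call:
jog_arm(
  travel=[
    [-0.008,0.013,0.12],
    [-0.008,0.013,0.2],
    [-0.008,0.013,0.246],
    [-0.008,0.013,0.246],
    [-0.008,0.013,0.246],
    [-0.008,0.013,0.246],
    [-0.008,0.013,0.246],
    [-0.008,0.013,0.246],
    [-0.008,0.013,0.246],
    [-0.008,0.013,0.1],
  ],
  dr=[
    [0,0,0],
    [0,0,0],
    [0,0,0],
    [0,0,0],
    [0,0,0],
    [0,0,0],
    [0,0,0],
    [0,0,0],
    [0,0,0],
    [0,0,0],
  ],
  claw=[0.6,0.6,0.6,0.6,0.0,0.0,0.0,0.0,0.0,0.0],
  newtons=25,
)

```text
time_s: 4.8
tcp_pos: [0.4002, 0.2277, 0.0625]
eef_rot: [-179.6, -0.5, -173.0]
contact_force: [1.5, 2.5, -1.3]
gripper_width: 0.0153
gripper_force: 25.0
```

```bash
python3 - <<'E'
from h import *
g=stop(-55,10)
print(g); plan((*g,80,171.7),(*g,12,171.7))
E
```

```text
[539.3, -50.1]
t 4.8 at [400.2 227.7  62.5] [-179.6   -0.5 -173. ] F [ 1.5  2.5 -1.3] w 15.3 g 25.0
(539.3, -50.1, 80, 171.7) travel [-0.2082, -0.5855, -0.0321] dr [-0.0014, -0.0011, 0.0425] rows 5.0
(539.3, -50.1, 12, 171.7) travel [-0.2093, -0.5845, 0.1039] dr [-0.0014, -0.0011, 0.0425] rows 5.0
```

Call:
jog_arm(
  travel=[
    [0,0,-0.05],
    [-0.208,-0.585,-0.05],
    [-0.208,-0.585,-0.05],
    [-0.208,-0.585,-0.05],
    [-0.208,-0.585,-0.05],
    [-0.208,-0.585,-0.05],
    [-0.208,-0.585,-0.05],
    [-0.208,-0.585,-0.05],
    [-0.208,-0.585,-0.05],
    [-0.208,-0.585,-0.05],
  ],
  dr=[
    [0,0,0.0425],
    [0,0,0.0425],
    [0,0,0.0425],
    [0,0,0.0425],
    [0,0,0.0425],
    [0,0,0.0425],
    [0,0,0.0425],
    [0,0,0.0425],
    [0,0,0.0425],
    [0,0,0.0425],
  ],
  claw=[0,0,0,0,0,0,0,0,0,0],
)

```text
time_s: 6.05
tcp_pos: [0.5414, -0.046, 0.0912]
eef_rot: [180.0, 0.0, 171.8]
contact_force: [0.4, 1.0, -3.0]
gripper_width: 0.0159
gripper_force: 25.0
```

```bash
sed -i "s/R0=R.from_euler('xyz',s\['eef_rot'\],degrees=True)/R0=R.from_euler('xyz',[180,0,s['eef_rot'][2]],degrees=True)/" h.py; python3 - <<'E'
from h import *
c=r.capture('side'); save(c,'side1.png')
g=stop(-55,10)
plan((*g,11,171.7))
E
```

```text
t 6.1 at [541.5 -46.   91.3] [180.    0.  171.8] F [ 0.3  0.1 -2.2] w 15.6 g 25.0
(539.3, -50.1, 11, 171.7) travel [0.0033, -0.0087, 0.1606] dr [-0.0, -0.0, 0.0004] rows 1.3
```

View pics/side1.png

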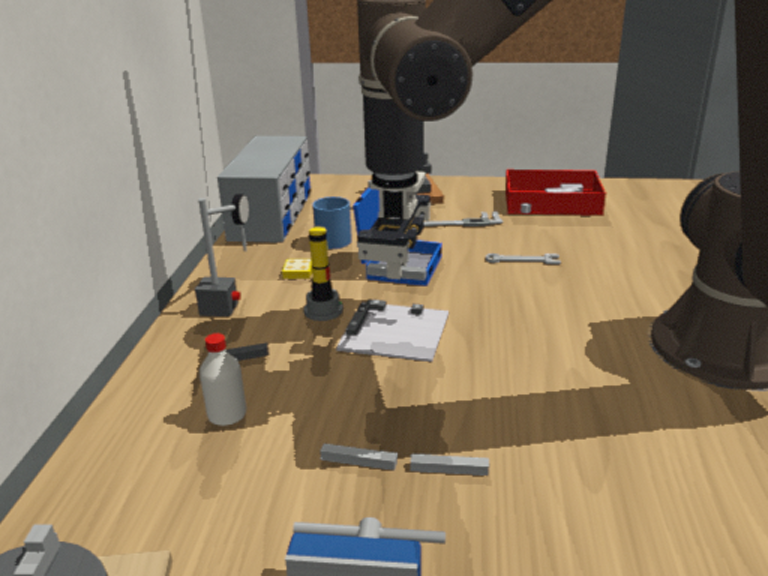

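The side view shows the gripper at about (390,250) over the stop at (395,330). The bar doesn't show clearly, but the 15.6 mm width and roughly -2 N of load say it is held. The other two bars are still at (358,457) and (450,464).

Call:
jog_arm(
  travel=[
    [0.003,-0.009,0.08],
    [0.003,-0.009,0.13],
    [0.003,-0.009,0.161],
    [0.003,-0.009,0.161],
    [0.003,-0.009,0.161],
    [0.003,-0.009,0.161],
    [0.003,-0.009,0.161],
    [0.003,-0.009,0.161],
    [0.003,-0.009,0.08],
    [0.003,-0.009,0],
  ],
  dr=[
    [0,0,0],
    [0,0,0],
    [0,0,0],
    [0,0,0],
    [0,0,0],
    [0,0,0],
    [0,0,0],
    [0,0,0],
    [0,0,0],
    [0,0,0],
  ],
  claw=[0,0,0,0,0,0.35,0.35,0.35,0.35,0.35],
)

```text
time_s: 7.35
tcp_pos: [0.5392, -0.0515, 0.0918]
eef_rot: [-180.0, -0.1, 171.7]
contact_force: [0.6, -0.5, -0.1]
gripper_width: 0.0309
gripper_force: 0.0
```

```bash
python3 - <<'E'
from h import *
plan((439.7,321.5,100,180),(439.7,321.5,4,180))
E
```

```text
t 7.35 at [539.2 -51.5  91.8] [-1.800e+02 -1.000e-01  1.717e+02] F [ 0.6 -0.5 -0.1] w 30.9 g 0.0
(439.7, 321.5, 100, 180) travel [0.3042, 0.7097, -0.0164] dr [0.0, 0.0, -0.023] rows 6.2
(439.7, 321.5, 4, 180) travel [0.3042, 0.7097, 0.1756] dr [0.0, 0.0, -0.023] rows 6.3
```

Call:
jog_arm(
  travel=[
    [0.304,0.71,-0.03],
    [0.304,0.71,-0.03],
    [0.304,0.71,-0.03],
    [0.304,0.71,-0.03],
    [0.304,0.71,-0.03],
    [0.304,0.71,-0.03],
    [0.304,0.71,-0.03],
    [0.304,0.71,-0.03],
    [0.304,0.71,-0.03],
    [0.304,0.71,-0.03],
  ],
  dr=[
    [0,0,-0.023],
    [0,0,-0.023],
    [0,0,-0.023],
    [0,0,-0.023],
    [0,0,-0.023],
    [0,0,-0.023],
    [0,0,-0.023],
    [0,0,-0.023],
    [0,0,-0.023],
    [0,0,-0.023],
  ],
  claw=[0.6,0.6,0.6,0.6,0.6,0.6,0.6,0.6,0.6,0.6],
)

```text
time_s: 8.6
tcp_pos: [0.4405, 0.3205, 0.1061]
eef_rot: [-180.0, -0.0, 179.9]
contact_force: [0.3, 0.4, -0.2]
gripper_width: 0.0526
gripper_force: 0.0
```

```bash
cat >> h.py <<'E'
def onstop(c):
    P=cloud(c); d=(P[...,:2]*1000-C0)@np.array([[np.cos(TH),-np.sin(TH)],[np.sin(TH),np.cos(TH)]])
    Q=np.dstack([d/1000,P[...,2]])
    m=(Q[...,0]>-.135)&(Q[...,0]<.002)&(Q[...,1]>-.002)&(Q[...,1]<.13)&(Q[...,2]>.014)&(Q[...,2]<.03)
    for k in comps(Q,m): print('onstop',rect(Q,k),np.nanmedian(Q[k][:,2]).round(4),int(k.sum()))
E
python3 - <<'E'
from h import *
for n in ('top','side'):
    c=r.capture(n); print(n)
    for b in bars(c): print('bar?',b)
    onstop(c)
plan((439.7,321.5,4,180))
E
```

```text
top
bar? (array([739.6, 222.6]), array([38.3,  9.1]), -69.3, np.float64(0.0183), 43)
bar? (array([558.5, 314.8]), array([99.7, 18.1]), -7.2, np.float64(0.0145), 246)
onstop (array([-51.2,   7.5]), array([105.3,  18.6]), -0.2) 0.0209 242
side
bar? (array([738.7, 244.1]), array([35.5,  8.9]), 64.6, np.float64(0.0183), 104)
bar? (array([557.8, 316.1]), array([100.2,  20.4]), -6.6, np.float64(0.0148), 416)
bar? (array([439.6, 322.6]), array([98.3, 19.4]), -0.9, np.float64(0.015), 441)
onstop (array([-29.5,  25.9]), array([132.3,  70.6]), 38.2) 0.0194 202
t 8.7 at [440.5 320.8 106.1] [180.    0.  179.9] F [0.7 0.3 0.3] w 52.0 g 0.0
(439.7, 321.5, 4, 180) travel [0.0017, 0.0014, 0.2043] dr [0.0, 0.0, -0.0002] rows 1.6
```

Call:
jog_arm(
  travel=[
    [0.002,0.002,0.12],
    [0.002,0.002,0.18],
    [0.002,0.002,0.204],
    [0.002,0.002,0.204],
    [0.002,0.002,0.204],
    [0.002,0.002,0.204],
    [0.002,0.002,0.204],
    [0.002,0.002,0.1],
    [0.002,0.002,0],
    [0.002,0.002,0],
  ],
  dr=[
    [0,0,0],
    [0,0,0],
    [0,0,0],
    [0,0,0],
    [0,0,0],
    [0,0,0],
    [0,0,0],
    [0,0,0],
    [0,0,0],
    [0,0,0],
  ],
  claw=[0.6,0.6,0.6,0,0,0,0,0,0,0],
  newtons=25,
)

```text
time_s: 9.95
tcp_pos: [0.4408, 0.325, 0.1104]
eef_rot: [179.6, 0.3, -180.0]
contact_force: [-0.3, 0.7, -3.0]
gripper_width: 0.016
gripper_force: 25.0
```

```bash
python3 - <<'E'
from h import *
g=stop(-55,50)
plan((*g,80,171.7))
E
```

```text
t 9.95 at [440.8 325.  110.4] [ 179.6    0.3 -180. ] F [-0.3  0.7 -3. ] w 16.0 g 25.0
(545.1, -10.5, 80, 171.7) travel [-0.208, -0.6711, 0.0608] dr [-0.0, -0.0, 0.0232] rows 5.6
```

Call:
jog_arm(
  travel=[
    [-0.21,-0.665,0.02],
    [-0.21,-0.665,0.02],
    [-0.21,-0.665,0.02],
    [-0.21,-0.665,0.02],
    [-0.21,-0.665,0.02],
    [-0.21,-0.665,0.02],
    [-0.21,-0.665,0.02],
    [-0.21,-0.665,0.02],
    [-0.21,-0.665,0.02],
    [-0.21,-0.665,0.02],
  ],
  dr=[
    [0,0,0.023],
    [0,0,0.023],
    [0,0,0.023],
    [0,0,0.023],
    [0,0,0.023],
    [0,0,0.023],
    [0,0,0.023],
    [0,0,0.023],
    [0,0,0.023],
    [0,0,0.023],
  ],
  claw=[0,0,0,0,0,0,0,0,0,0],
)

```text
time_s: 11.2
tcp_pos: [0.5441, -0.0088, 0.0961]
eef_rot: [180.0, 0.0, 171.8]
contact_force: [0.6, -0.3, -2.6]
gripper_width: 0.0155
gripper_force: 25.0
```

```bash
python3 - <<'E'
from h import *
plan((*stop(-55,50),11,171.7))
E
```

```text
t 11.2 at [544.1  -8.8  96.1] [180.    0.  171.8] F [ 0.6 -0.3 -2.6] w 15.5 g 25.0
(545.1, -10.5, 11, 171.7) travel [-0.0026, -0.0031, 0.1702] dr [-0.0, -0.0, 0.0003] rows 1.4
```

Call:
jog_arm(
  travel=[
    [-0.002,-0.002,0.08],
    [-0.002,-0.002,0.14],
    [-0.002,-0.002,0.17],
    [-0.002,-0.002,0.17],
    [-0.002,-0.002,0.17],
    [-0.002,-0.002,0.17],
    [-0.002,-0.002,0.17],
    [-0.002,-0.002,0.17],
    [-0.002,-0.002,0.08],
    [-0.002,-0.002,0],
  ],
  dr=[
    [0,0,0],
    [0,0,0],
    [0,0,0],
    [0,0,0],
    [0,0,0],
    [0,0,0],
    [0,0,0],
    [0,0,0],
    [0,0,0],
    [0,0,0],
  ],
  claw=[0,0,0,0,0,0.25,0.25,0.25,0.25,0.25],
)

```text
time_s: 12.45
tcp_pos: [0.5449, -0.011, 0.0971]
eef_rot: [-180.0, -0.0, 171.7]
contact_force: [1.2, 0.7, -0.2]
gripper_width: 0.0221
gripper_force: 0.0
```

```bash
python3 - <<'E'
from h import *
plan((558,315.5,100,173.2),(558,315.5,4,173.2))
E
```

```text
t 12.45 at [544.9 -11.   97.1] [-180.    -0.   171.7] F [ 1.2  0.7 -0.2] w 22.1 g 0.0
(558, 315.5, 100, 173.2) travel [0.068, 0.6499, -0.0058] dr [0.0, 0.0, -0.0041] rows 5.2
(558, 315.5, 4, 173.2) travel [0.068, 0.6499, 0.1862] dr [0.0, 0.0, -0.0041] rows 5.4
```

Call:
jog_arm(
  travel=[
    [0.068,0.65,-0.02],
    [0.068,0.65,-0.02],
    [0.068,0.65,-0.02],
    [0.068,0.65,-0.02],
    [0.068,0.65,-0.02],
    [0.068,0.65,-0.02],
    [0.068,0.65,-0.02],
    [0.068,0.65,-0.02],
    [0.068,0.65,-0.02],
    [0.068,0.65,-0.02],
  ],
  dr=[
    [0,0,-0.004],
    [0,0,-0.004],
    [0,0,-0.004],
    [0,0,-0.004],
    [0,0,-0.004],
    [0,0,-0.004],
    [0,0,-0.004],
    [0,0,-0.004],
    [0,0,-0.004],
    [0,0,-0.004],
  ],
  claw=[0.6,0.6,0.6,0.6,0.6,0.6,0.6,0.6,0.6,0.6],
)

```text
time_s: 13.7
tcp_pos: [0.5583, 0.3147, 0.1063]
eef_rot: [180.0, 0.0, 173.1]
contact_force: [0.8, 0.4, 0.1]
gripper_width: 0.0527
gripper_force: 0.0
```

```bash
python3 - <<'E'
from h import *
for n in ('top','side'):
    c=r.capture(n); print(n)
    for b in bars(c): print('bar?',b)
    onstop(c)
plan((558,315.5,4,173.2))
E
```

```text
top
bar? (array([740. , 226.5]), array([40.8,  9.9]), -75.4, np.float64(0.0174), 40)
onstop (array([-54.4,  49.6]), array([99.4, 15.9]), 0.1) 0.0211 226
onstop (array([-51.1,   7.6]), array([105.4,  18.6]), 0.1) 0.021 248
side
bar? (array([739.2, 243.5]), array([36.9,  8.8]), 64.6, np.float64(0.0193), 105)
bar? (array([557.6, 316.8]), array([99.4, 19.9]), -6.1, np.float64(0.0147), 418)
onstop (array([-81.2,  10.5]), array([46.9, 20.4]), 1.1) 0.02 92
onstop (array([-83.4,  51.6]), array([43.8, 20.8]), 2.2) 0.0199 94
t 13.8 at [558.3 315.1 106.3] [180.    0.  173.1] F [-0.2 -0.4 -0.8] w 52.7 g 0.0
(558, 315.5, 4, 173.2) travel [0.0007, 0.0007, 0.2045] dr [0.0, 0.0, -0.0002] rows 1.6
```

Call:
jog_arm(
  travel=[
    [0,0.002,0.12],
    [0,0.002,0.18],
    [0,0.002,0.204],
    [0,0.002,0.204],
    [0,0.002,0.204],
    [0,0.002,0.204],
    [0,0.002,0.204],
    [0,0.002,0.1],
    [0,0.002,0],
    [0,0.002,0],
  ],
  dr=[
    [0,0,0],
    [0,0,0],
    [0,0,0],
    [0,0,0],
    [0,0,0],
    [0,0,0],
    [0,0,0],
    [0,0,0],
    [0,0,0],
    [0,0,0],
  ],
  claw=[0.6,0.6,0.6,0,0,0,0,0,0,0],
)

```text
time_s: 15.05
tcp_pos: [0.5605, 0.3186, 0.1112]
eef_rot: [179.6, 0.3, 173.2]
contact_force: [0.2, 0.4, -3.2]
gripper_width: 0.0155
gripper_force: 25.0
```

```bash
python3 - <<'E'
from h import *
plan((*stop(-55,92),80,171.7))
E
```

```text
t 15.05 at [560.5 318.6 111.2] [179.6   0.3 173.2] F [ 0.2  0.4 -3.2] w 15.5 g 25.0
(551.2, 31.1, 80, 171.7) travel [-0.0496, -0.5731, 0.0623] dr [-0.0, -0.0, 0.0042] rows 4.6
```

Call:
jog_arm(
  travel=[
    [-0.052,-0.567,0.02],
    [-0.052,-0.567,0.02],
    [-0.052,-0.567,0.02],
    [-0.052,-0.567,0.02],
    [-0.052,-0.567,0.02],
    [-0.052,-0.567,0.02],
    [-0.052,-0.567,0.02],
    [-0.052,-0.567,0.02],
    [-0.052,-0.567,0.02],
    [-0.052,-0.567,0.02],
  ],
  dr=[
    [0,0,0.004],
    [0,0,0.004],
    [0,0,0.004],
    [0,0,0.004],
    [0,0,0.004],
    [0,0,0.004],
    [0,0,0.004],
    [0,0,0.004],
    [0,0,0.004],
    [0,0,0.004],
  ],
  claw=[0,0,0,0,0,0,0,0,0,0],
)

```text
time_s: 16.3
tcp_pos: [0.5504, 0.0327, 0.096]
eef_rot: [-180.0, -0.0, 171.8]
contact_force: [-0.1, 1.1, -0.9]
gripper_width: 0.0156
gripper_force: 25.0
```

```bash
python3 - <<'E'
from h import *
plan((*stop(-55,92),11,171.7))
E
```

```text
t 16.3 at [550.4  32.7  96. ] [-180.    -0.   171.8] F [-0.1  1.1 -0.9] w 15.6 g 25.0
(551.2, 31.1, 11, 171.7) travel [-0.0021, -0.003, 0.17] dr [-0.0, -0.0, 0.0002] rows 1.4
```

Call:
jog_arm(
  travel=[
    [-0.002,-0.002,0.08],
    [-0.002,-0.002,0.14],
    [-0.002,-0.002,0.17],
    [-0.002,-0.002,0.17],
    [-0.002,-0.002,0.17],
    [-0.002,-0.002,0.17],
    [-0.002,-0.002,0.17],
    [-0.002,-0.002,0.17],
    [-0.002,-0.002,0.08],
    [-0.002,-0.002,0],
  ],
  dr=[
    [0,0,0],
    [0,0,0],
    [0,0,0],
    [0,0,0],
    [0,0,0],
    [0,0,0],
    [0,0,0],
    [0,0,0],
    [0,0,0],
    [0,0,0],
  ],
  claw=[0,0,0,0,0,0.25,0.25,0.25,0.25,0.25],
)

```text
time_s: 17.55
tcp_pos: [0.5511, 0.0308, 0.0971]
eef_rot: [-180.0, -0.0, 171.7]
contact_force: [1.2, 0.7, 0.1]
gripper_width: 0.0221
gripper_force: 0.0
```

```bash
python3 - <<'E'
from h import *
plan((*stop(-53,130),90,171.7),(*stop(-53,130),11,171.7),(*stop(-53,71),11,171.7))
E
```

```text
t 17.55 at [551.1  30.8  97.1] [-180.    -0.   171.7] F [1.2 0.7 0.1] w 22.1 g 0.0
(558.6, 68.4, 90, 171.7) travel [-0.0041, 0.0765, 0.0142] dr [-0.0, -0.0, 0.0001] rows 0.6
(558.6, 68.4, 11, 171.7) travel [-0.0041, 0.0765, 0.1722] dr [-0.0, -0.0, 0.0001] rows 1.5
(550.1, 10.0, 11, 171.7) travel [-0.004, -0.0415, 0.1722] dr [-0.0, -0.0, 0.0001] rows 1.4
```

Call:
jog_arm(
  travel=[
    [-0.004,0.08,0],
    [-0.004,0.08,0],
    [-0.004,0.08,0.1],
    [-0.004,0.08,0.172],
    [-0.004,0.08,0.172],
    [-0.004,0.055,0.172],
    [-0.004,0.03,0.172],
    [-0.004,0.005,0.172],
    [-0.004,-0.015,0.172],
    [-0.004,-0.03,0.172],
  ],
  dr=[
    [0,0,0],
    [0,0,0],
    [0,0,0],
    [0,0,0],
    [0,0,0],
    [0,0,0],
    [0,0,0],
    [0,0,0],
    [0,0,0],
    [0,0,0],
  ],
  claw=[0,0,0,0,0,0,0,0,0,0],
)

```text
time_s: 18.8
tcp_pos: [0.5514, 0.0153, 0.0105]
eef_rot: [180.0, 0.1, 171.7]
contact_force: [-0.2, 3.6, 1.6]
gripper_width: 0.0004
gripper_force: 1.7
```

```bash
python3 - <<'E'
from h import *
c=r.capture('side'); onstop(c); cv2.imwrite('pics/s2.png',cv2.resize(c['pixels'][190:250,210:310,::-1],None,fx=6,fy=6,interpolation=cv2.INTER_CUBIC))
plan((*stop(-53,69),11,171.7))
E
```

```text
onstop (array([-81.2,  31. ]), array([65.4, 47.1]), -88.7) 0.0203 228
onstop (array([-53.3,  84.8]), array([22.6, 21. ]), 4.6) 0.0213 51
t 18.85 at [551.   14.7  10.3] [180.    0.  171.7] F [ 0.3 -1.7 -0.1] w 0.7 g 0.0
(549.8, 8.0, 11, 171.7) travel [0.0005, -0.0136, -0.0013] dr [-0.0, 0.0, -0.0] rows 0.1
```

View pics/s2.png

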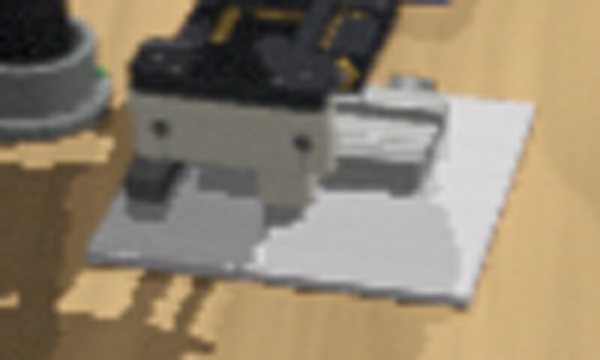

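The crop shows the finger on the outer bar, with the bars bunched at about (385,140) and nearly together. I push on slowly.

Call:
jog_arm(
  travel=[
    [0,-0.003,0],
    [0,-0.006,0],
    [0,-0.008,0],
    [0,-0.01,0],
    [0,-0.012,0],
    [0,-0.014,0],
    [0,-0.016,0],
    [0,-0.017,0],
    [0,-0.017,0],
    [0,-0.017,0],
  ],
  dr=[
    [0,0,0],
    [0,0,0],
    [0,0,0],
    [0,0,0],
    [0,0,0],
    [0,0,0],
    [0,0,0],
    [0,0,0],
    [0,0,0],
    [0,0,0],
  ],
  claw=[0,0,0,0,0,0,0,0,0,0],
)

```text
time_s: 20.1
tcp_pos: [0.5501, 0.0075, 0.0102]
eef_rot: [180.0, 0.0, 171.7]
contact_force: [2.3, 4.7, 3.4]
gripper_width: 0.0008
gripper_force: 2.3
```

```bash
python3 - <<'E'
from h import *
plan((*stop(-53,69),11,171.7),(*stop(-130,25),11,171.7),(*stop(-112,25),11,171.7))
E
```

```text
t 20.1 at [550.1   7.5  10.2] [180.    0.  171.7] F [2.3 4.7 3.4] w 0.8 g 2.3
(549.8, 8.0, 11, 171.7) travel [0.0007, 0.001, -0.0016] dr [0.0, -0.0, 0.0001] rows 0.0
(467.3, -24.4, 11, 171.7) travel [0.1547, -0.0868, -0.0016] dr [0.0, -0.0, 0.0001] rows 1.4
(485.1, -27.0, 11, 171.7) travel [0.1187, -0.0869, -0.0016] dr [0.0, -0.0, 0.0001] rows 1.2
```

Call:
jog_arm(
  travel=[
    [0,-0.003,0],
    [0,-0.005,0],
    [0,-0.007,0],
    [0,-0.008,0],
    [0,-0.008,0],
    [0,-0.008,0],
    [0,-0.008,0],
    [0,-0.008,0],
    [0,-0.008,0],
    [0,-0.008,0],
  ],
  dr=[
    [0,0,0],
    [0,0,0],
    [0,0,0],
    [0,0,0],
    [0,0,0],
    [0,0,0],
    [0,0,0],
    [0,0,0],
    [0,0,0],
    [0,0,0],
  ],
  claw=[0,0,0,0,0,0,0,0,0,0],
)

```text
time_s: 21.35
tcp_pos: [0.5495, 0.004, 0.0102]
eef_rot: [180.0, 0.0, 171.7]
contact_force: [-0.1, 6.7, 4.5]
gripper_width: 0.0005
gripper_force: 3.8
```

```bash
python3 - <<'E'
from h import *
plan((*stop(-53,80),11,171.7),(*stop(-130,25),60,171.7),(*stop(-130,25),11,171.7),(*stop(-112,25),11,171.7))
E
```

```text
t 21.35 at [549.5   4.   10.2] [180.    0.  171.7] F [-0.1  6.7  4.5] w 0.5 g 3.8
(551.4, 18.9, 11, 171.7) travel [0.0006, 0.03, -0.0016] dr [0.0, -0.0, 0.0001] rows 0.2
(467.3, -24.4, 60, 171.7) travel [0.1546, -0.0799, -0.0996] dr [0.0, -0.0, 0.0001] rows 1.6
(467.3, -24.4, 11, 171.7) travel [0.1546, -0.0799, -0.0016] dr [0.0, -0.0, 0.0001] rows 1.4
(485.1, -27.0, 11, 171.7) travel [0.1186, -0.0799, -0.0016] dr [0.0, -0.0, 0.0001] rows 1.1
```

Call:
jog_arm(
  travel=[
    [0,-0.003,0],
    [0,-0.006,0],
    [0,-0.009,0],
    [0,-0.011,0],
    [0,-0.011,0],
    [0,-0.011,0],
    [0,-0.011,0],
    [0,-0.011,0],
    [0,-0.011,0],
    [0,-0.011,0],
  ],
  dr=[
    [0,0,0],
    [0,0,0],
    [0,0,0],
    [0,0,0],
    [0,0,0],
    [0,0,0],
    [0,0,0],
    [0,0,0],
    [0,0,0],
    [0,0,0],
  ],
  claw=[0,0,0,0,0,0,0,0,0,0],
)

```text
time_s: 22.6
tcp_pos: [0.5495, 0.0034, 0.0103]
eef_rot: [179.6, 0.1, 171.7]
contact_force: [-5.3, 38.1, 6.1]
gripper_width: 0.0002
gripper_force: 18.2
```

```bash
python3 - <<'E'
from h import *
c=r.capture('side'); onstop(c)
plan((*stop(-53,80),11,171.7),(*stop(-130,25),60,171.7),(*stop(-130,25),11,171.7),(*stop(-112,25),11,171.7))
E
```

```text
onstop (array([-81.2,  26.8]), array([52.7, 47.1]), -88.8) 0.0204 184
onstop (array([-52.9,  72.5]), array([23.3, 20.2]), 3.5) 0.0219 55
t 22.65 at [549.5   3.4  10.4] [1.796e+02 1.000e-01 1.717e+02] F [-6.7 37.5  7.6] w 0.4 g 18.2
(551.4, 18.9, 11, 171.7) travel [0.0008, 0.0313, -0.0013] dr [-0.0, -0.0, 0.0001] rows 0.3
(467.3, -24.4, 60, 171.7) travel [0.1548, -0.0786, -0.0993] dr [-0.0, -0.0, 0.0001] rows 1.6
(467.3, -24.4, 11, 171.7) travel [0.1548, -0.0786, -0.0013] dr [-0.0, -0.0, 0.0001] rows 1.4
(485.1, -27.0, 11, 171.7) travel [0.1188, -0.0786, -0.0013] dr [-0.0, -0.0, 0.0001] rows 1.1
```

Call:
jog_arm(
  travel=[
    [0,0.03,0],
    [0,0.03,-0.05],
    [0,0.03,-0.1],
    [0.155,-0.07,-0.1],
    [0.155,-0.07,-0.1],
    [0.155,-0.07,-0.1],
    [0.155,-0.07,-0.05],
    [0.155,-0.07,0],
    [0.155,-0.07,0],
    [0.155,-0.07,0],
  ],
  dr=[
    [0,0,0],
    [0,0,0],
    [0,0,0],
    [0,0,0],
    [0,0,0],
    [0,0,0],
    [0,0,0],
    [0,0,0],
    [0,0,0],
    [0,0,0],
  ],
  claw=[0,0,0,0,0,0,0,0,0,0],
)

```text
time_s: 23.9
tcp_pos: [0.4671, -0.0256, 0.0103]
eef_rot: [-180.0, -0.0, 171.7]
contact_force: [0.8, -0.2, 0.4]
gripper_width: 0.0006
gripper_force: 0.0
```

```bash
python3 - <<'E'
from h import *
onstop(r.capture('side'))
plan((*stop(-110,24),11,171.7))
E
```

```text
onstop (array([-51.8,  47. ]), array([107. ,  94.9]), -0.2) 0.0203 418
t 23.95 at [467.3 -25.4  10.6] [-180.     0.   171.7] F [-0.5 -0.1  0.5] w 0.5 g 0.0
(486.9, -28.3, 11, 171.7) travel [-0.0396, -0.0001, -0.0007] dr [0.0, -0.0, 0.0001] rows 0.3
```

Call:
jog_arm(
  travel=[
    [-0.012,0,0],
    [-0.02,0,0],
    [-0.026,0,0],
    [-0.029,0,0],
    [-0.032,0,0],
    [-0.034,0,0],
    [-0.036,0,0],
    [-0.038,0,0],
    [-0.04,0,0],
    [-0.04,0,0],
  ],
  dr=[
    [0,0,0],
    [0,0,0],
    [0,0,0],
    [0,0,0],
    [0,0,0],
    [0,0,0],
    [0,0,0],
    [0,0,0],
    [0,0,0],
    [0,0,0],
  ],
  claw=[0,0,0,0,0,0,0,0,0,0],
)

```text
time_s: 25.2
tcp_pos: [0.4821, -0.0285, 0.0094]
eef_rot: [-179.9, -0.4, 171.7]
contact_force: [-15.1, 10.3, 11.8]
gripper_width: 0.0007
gripper_force: 8.1
```

```bash
python3 - <<'E'
from h import *
plan((*stop(-110,24),11,171.7))
a=[]
for n,(u0,v0) in (('side',(215,185)),('top',(210,145))):
    c=r.capture(n); onstop(c); a.append(cv2.resize(c['pixels'][v0:v0+70,u0:u0+95,::-1],None,fx=4,fy=4,interpolation=cv2.INTER_CUBIC))
cv2.imwrite('pics/s3.png',np.hstack(a))
E
```

```text
t 25.2 at [482.1 -28.5   9.4] [-179.9   -0.4  171.7] F [-15.1  10.3  11.8] w 0.7 g 8.1
(486.9, -28.3, 11, 171.7) travel [-0.0094, 0.0017, -0.0032] dr [-0.0, 0.0, -0.0001] rows 0.1
onstop (array([-62.4,  44.7]), array([128.3,  92.2]), -0.1) 0.0204 425
onstop (array([-16.7,  22.5]), array([50.4, 29.8]), -80.7) 0.0211 138
```

View pics/s3.png

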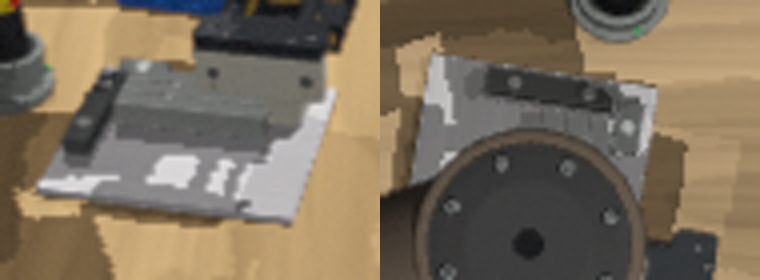

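Call:
jog_arm(
  travel=[
    [0.03,0,0],
    [0.03,0,0],
    [0.03,0,-0.1],
    [0.03,0.2,-0.2],
    [0.03,0.3,-0.2],
    [0.03,0.4,-0.2],
    [0.03,0.4,-0.2],
    [0.03,0.4,-0.2],
    [0.03,0.4,-0.2],
    [0.03,0.4,-0.2],
  ],
  dr=[
    [0,0,0],
    [0,0,0],
    [0,0,0],
    [0,0,0],
    [0,0,0],
    [0,0,0],
    [0,0,0],
    [0,0,0],
    [0,0,0],
    [0,0,0],
  ],
  claw=[0,0,0,0,0,0,0,0,0,0],
)

```text
time_s: 26.55
tcp_pos: [0.5002, 0.1705, 0.1099]
eef_rot: [-180.0, -0.0, 171.7]
contact_force: [0.0, -0.4, 0.2]
gripper_width: 0.0006
gripper_force: 0.0
```

```bash
cat > warp.py <<'E'
from h import *
def warp(n,fn,z=.022,s=5):
    c=r.capture(n); onstop(c)
    # rectified view at height z; stop x right -140..25, y up -30..95
    X,Y=np.meshgrid(np.arange(-130,20,1/s),np.arange(65,-30,-1/s))
    W=np.stack([C0[0]+X*np.cos(TH)-Y*np.sin(TH),C0[1]+X*np.sin(TH)+Y*np.cos(TH),0*X+z*1000],-1)/1000
    q=(W-np.array(c['position']))@rot(c['attitude'])
    u=c['cx']+c['fx']*q[...,0]/-q[...,2]; v=c['cy']-c['fy']*q[...,1]/-q[...,2]
    im=cv2.remap(c['pixels'],u.astype(np.float32),v.astype(np.float32),cv2.INTER_CUBIC)[...,::-1].copy()
    cv2.putText(im,'x0',(int(130*s),12),0,.4,(0,0,255)); cv2.line(im,(int(130*s),15),(int(130*s),40),(0,0,255)); cv2.line(im,(0,int(65*s)),(30,int(65*s)),(0,0,255))
    cv2.imwrite('pics/'+fn,im)
E
python3 - <<'E'
from warp import *
warp('top','w1.png'); plan((*stop(-50,24),11,171.7))
E
```

```text
onstop (array([-51.1,  23.4]), array([105.6,  50.4]), 0.1) 0.0209 705
t 26.6 at [500.3 170.6 110. ] [-180.    -0.   171.7] F [-0.8  0.   0.5] w 0.5 g 0.0
(546.3, -36.9, 11, 171.7) travel [-0.1512, -0.3972, 0.198] dr [-0.0, 0.0, -0.0001] rows 3.8
```

View pics/w1.png

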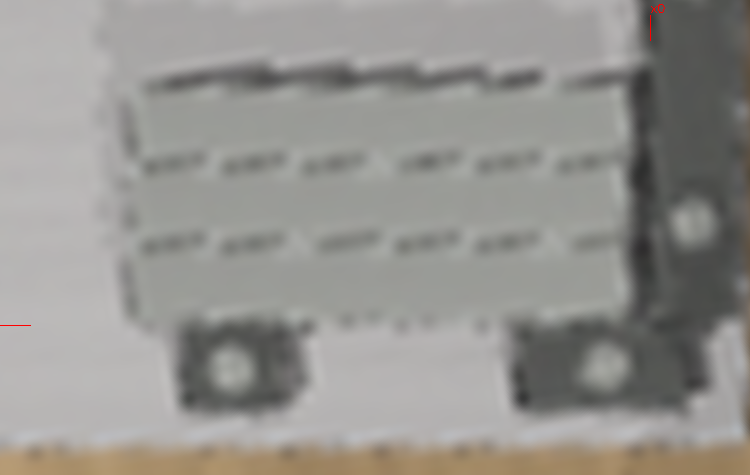

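```bash
python3 - <<'E'
from h import *
plan((*stop(-122,24),60,171.7),(*stop(-122,24),14,171.7))
E
```

```text
t 26.6 at [500.3 170.6 110. ] [-180.    -0.   171.7] F [-0.8  0.   0.5] w 0.5 g 0.0
(475.0, -26.5, 60, 171.7) travel [-0.0071, -0.3973, 0.1] dr [-0.0, 0.0, -0.0001] rows 3.3
(475.0, -26.5, 14, 171.7) travel [-0.0071, -0.3973, 0.192] dr [-0.0, 0.0, -0.0001] rows 3.5
```

Call:
jog_arm(
  travel=[
    [0.001,-0.2,0],
    [0.001,-0.397,0],
    [0.001,-0.397,0.05],
    [0.001,-0.397,0.1],
    [0.001,-0.397,0.15],
    [0.001,-0.397,0.191],
    [0.001,-0.397,0.191],
    [0.001,-0.397,0.191],
    [0.001,-0.397,0.191],
    [0.001,-0.397,0.191],
  ],
  dr=[
    [0,0,0],
    [0,0,0],
    [0,0,0],
    [0,0,0],
    [0,0,0],
    [0,0,0],
    [0,0,0],
    [0,0,0],
    [0,0,0],
    [0,0,0],
  ],
  claw=[0,0,0,0,0,0,0,0,0,0],
)

```text
time_s: 27.85
tcp_pos: [0.4718, -0.0244, 0.0153]
eef_rot: [180.0, 0.1, 171.7]
contact_force: [-0.4, 0.4, -0.3]
gripper_width: 0.0006
gripper_force: 0.0
```

Call:
jog_arm(
  travel=[
    [-0.01,0,0],
    [-0.014,0,0],
    [-0.018,0,0],
    [-0.02,0,0],
    [-0.022,0,0],
    [-0.022,0,0],
    [-0.022,0,0],
    [-0.022,0,0],
    [-0.022,0,0],
    [-0.022,0,0],
  ],
  dr=[
    [0,0,0],
    [0,0,0],
    [0,0,0],
    [0,0,0],
    [0,0,0],
    [0,0,0],
    [0,0,0],
    [0,0,0],
    [0,0,0],
    [0,0,0],
  ],
  claw=[0,0,0,0,0,0,0,0,0,0],
)

```text
time_s: 29.1
tcp_pos: [0.4823, -0.0262, 0.0146]
eef_rot: [180.0, 0.0, 171.7]
contact_force: [-0.4, 0.8, -1.6]
gripper_width: 0.0003
gripper_force: 0.0
```

Call:
jog_arm(
  travel=[
    [-0.001,0,0],
    [-0.002,0,0],
    [-0.003,0,0],
    [-0.004,0,0],
    [-0.004,0,0],
    [-0.005,0,0],
    [-0.005,0,0],
    [-0.005,0,0],
    [-0.005,0,0],
    [-0.005,0,0],
  ],
  dr=[
    [0,0,0],
    [0,0,0],
    [0,0,0],
    [0,0,0],
    [0,0,0],
    [0,0,0],
    [0,0,0],
    [0,0,0],
    [0,0,0],
    [0,0,0],
  ],
  claw=[0,0,0,0,0,0,0,0,0,0],
)

```text
time_s: 30.35
tcp_pos: [0.4825, -0.0266, 0.0142]
eef_rot: [-180.0, -0.2, 171.7]
contact_force: [-8.9, 6.1, 7.4]
gripper_width: 0.0004
gripper_force: 4.8
```

Call:
jog_arm(
  travel=[
    [-0.001,0,0],
    [-0.002,0,0],
    [-0.003,0,0],
    [-0.004,0,0],
    [-0.005,0,0],
    [-0.006,0,0],
    [-0.006,0,0],
    [-0.006,0,0],
    [-0.006,0,0],
    [-0.006,0,0],
  ],
  dr=[
    [0,0,0],
    [0,0,0],
    [0,0,0],
    [0,0,0],
    [0,0,0],
    [0,0,0],
    [0,0,0],
    [0,0,0],
    [0,0,0],
    [0,0,0],
  ],
  claw=[0,0,0,0,0,0,0,0,0,0],
)

```text
time_s: 31.6
tcp_pos: [0.4826, -0.0271, 0.0138]
eef_rot: [-179.9, -0.5, 171.6]
contact_force: [-18.5, 12.8, 14.1]
gripper_width: 0.0004
gripper_force: 10.0
```

Call:
jog_arm(
  travel=[
    [0.016,0,0],
    [0.016,0,0.006],
    [0.016,0,0.006],
    [0.011,0,0.006],
    [0.007,0,0.004],
    [0.004,0,0.001],
    [0.001,0,-0.002],
    [-0.002,0,-0.005],
    [-0.004,0,-0.008],
    [-0.004,0,-0.008],
  ],
  dr=[
    [0,0,0],
    [0,0,0],
    [0,0,0],
    [0,0,0],
    [0,0,0],
    [0,0,0],
    [0,0,0],
    [0,0,0],
    [0,0,0],
    [0,0,0],
  ],
  claw=[0,0,0,0,0,0,0,0,0,0],
)

```text
time_s: 32.85
tcp_pos: [0.4869, -0.0277, 0.0176]
eef_rot: [-179.9, -0.3, 171.7]
contact_force: [-8.1, 3.7, -3.5]
gripper_width: 0.0006
gripper_force: 4.2
```

Call:
jog_arm(
  travel=[
    [0.014,0,0],
    [0.014,0,0.014],
    [0.014,0,0.014],
    [0.009,0,0.014],
    [0.006,0,0.012],
    [0.003,0,0.009],
    [0,0,0.006],
    [-0.003,0,0.003],
    [-0.003,0,0.001],
    [0.02,0,0.001],
  ],
  dr=[
    [0,0,0],
    [0,0,0],
    [0,0,0],
    [0,0,0],
    [0,0,0],
    [0,0,0],
    [0,0,0],
    [0,0,0],
    [0,0,0],
    [0,0,0],
  ],
  claw=[0,0,0,0,0,0,0,0,0,0],
)

```text
time_s: 34.1
tcp_pos: [0.4802, -0.0258, 0.018]
eef_rot: [180.0, 0.0, 171.7]
contact_force: [0.1, 0.9, -0.3]
gripper_width: 0.0007
gripper_force: 0.0
```

Call:
jog_arm(
  travel=[
    [0.01,0,0],
    [0,0,-0.15],
    [0,0.3,-0.2],
    [0,0.4,-0.2],
    [0,0.4,-0.2],
    [0,0.4,-0.2],
    [0,0.4,-0.2],
    [0,0.4,-0.2],
    [0,0.4,-0.2],
    [0,0.4,-0.2],
  ],
  dr=[
    [0,0,0],
    [0,0,0],
    [0,0,0],
    [0,0,0],
    [0,0,0],
    [0,0,0],
    [0,0,0],
    [0,0,0],
    [0,0,0],
    [0,0,0],
  ],
  claw=[0.9,0.9,0.9,0.9,0.9,0.9,0.9,0.9,0.9,0.9],
)

```text
time_s: 35.35
tcp_pos: [0.5086, 0.1712, 0.1181]
eef_rot: [-180.0, -0.0, 171.7]
contact_force: [0.6, -0.2, 0.1]
gripper_width: 0.0784
gripper_force: 0.0
```

```bash
python3 - <<'E'
from warp import *
warp('top','w2.png'); plan((*stop(-50,24),60,171.7),(*stop(-50,24),10,171.7))
E
```

```text
onstop (array([-48.9,  25.9]), array([101.8,  55.4]), 0.2) 0.021 710
t 35.4 at [508.6 171.4 118.1] [-180.    -0.   171.7] F [-0.4 -0.   0.2] w 78.9 g 0.0
(546.3, -36.9, 60, 171.7) travel [-0.135, -0.4012, 0.1161] dr [-0.0, 0.0, -0.0001] rows 3.5
(546.3, -36.9, 10, 171.7) travel [-0.135, -0.4012, 0.2161] dr [-0.0, 0.0, -0.0001] rows 3.8
```

View pics/w2.png

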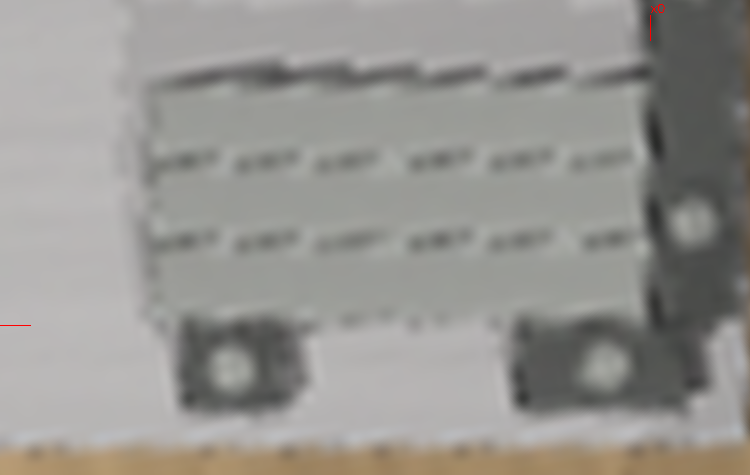

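The rectified view shows the bars now against the end fence (dark line at x≈652), tight together (y 85–322) and against the two fence blocks.

Call:
jog_arm(
  travel=[
    [-0.135,-0.2,0],
    [-0.135,-0.404,0],
    [-0.135,-0.404,0],
    [-0.135,-0.404,0],
    [-0.135,-0.404,0.08],
    [-0.135,-0.404,0.15],
    [-0.135,-0.404,0.19],
    [-0.135,-0.404,0.216],
    [-0.135,-0.404,0.216],
    [-0.135,-0.404,0.216],
  ],
  dr=[
    [0,0,0],
    [0,0,0],
    [0,0,0],
    [0,0,0],
    [0,0,0],
    [0,0,0],
    [0,0,0],
    [0,0,0],
    [0,0,0],
    [0,0,0],
  ],
  claw=[0.9,0.9,0.9,0.9,0.9,0.9,0.9,0.9,0.9,0.9],
)

```text
time_s: 36.65
tcp_pos: [0.547, -0.0374, 0.0109]
eef_rot: [180.0, 0.1, 171.7]
contact_force: [-0.0, 0.0, 0.1]
gripper_width: 0.0787
gripper_force: 0.0
```

Call:
jog_arm(
  travel=[
    [0,0,0],
    [0,0,0],
    [0,0,0],
    [0,0,0],
    [0,0,0],
    [0,0,0],
    [0,0,0],
    [0,0,0],
    [0,0,0],
    [0,0,0],
  ],
  dr=[
    [0,0,0],
    [0,0,0],
    [0,0,0],
    [0,0,0],
    [0,0,0],
    [0,0,0],
    [0,0,0],
    [0,0,0],
    [0,0,0],
    [0,0,0],
  ],
  claw=[0.7,0.6,0,0,0,0,0,0,0,0],
  newtons=15,
)

```text
time_s: 37.9
tcp_pos: [0.5468, -0.0362, 0.0103]
eef_rot: [179.9, 0.1, 171.8]
contact_force: [-1.2, 7.9, 1.6]
gripper_width: 0.0481
gripper_force: 15.0
```

```bash
python3 - <<'E'
from h import *
plan((*stop(-50,24),10,171.7))
E
```

```text
t 37.9 at [546.8 -36.2  10.3] [1.799e+02 1.000e-01 1.718e+02] F [-1.2  7.9  1.6] w 48.1 g 15.0
(546.3, -36.9, 10, 171.7) travel [0.0008, -0.0015, 0.0006] dr [-0.0, -0.0, 0.0002] rows 0.0
```

Call:
jog_arm(
  travel=[
    [0,0,0],
    [0,0,0],
    [0,0,0],
    [0,0.004,-0.03],
    [0,0.004,-0.08],
    [0,0.02,-0.14],
    [0,0.02,-0.2],
    [0,0.02,-0.2],
    [0,0.02,-0.2],
    [0,0.02,-0.2],
  ],
  dr=[
    [0,0,0],
    [0,0,0],
    [0,0,0],
    [0,0,0],
    [0,0,0],
    [0,0,0],
    [0,0,0],
    [0,0,0],
    [0,0,0],
    [0,0,0],
  ],
  claw=[0,0,0,0,0,0,0,0,0,0],
  newtons=55,
)

```text
time_s: 39.15
tcp_pos: [0.5466, -0.028, 0.1086]
eef_rot: [-179.9, -0.2, 171.7]
contact_force: [0.5, -0.1, -5.4]
gripper_width: 0.0474
gripper_force: 55.0
```

```bash
python3 - <<'E'
from h import *
np.set_printoptions(suppress=True)
plan((546,-250,100,169.5))
a=[]
for n,(u0,v0) in (('top',(300,140)),('side',(220,110))):
    c=r.capture(n); P=cloud(c); x,y,z=P[...,0],P[...,1],P[...,2]
    a.append(cv2.resize(c['pixels'][v0:v0+90,u0:u0+95,::-1],None,fx=4,fy=4,interpolation=cv2.INTER_CUBIC))
    px=c['pixels'].astype(int); blue=px[...,2]>px[...,0]+40
    roi=(x>.46)&(x<.66)&(y>-.34)&(y<-.16)
    k=roi&blue&(z>.026)&(z<.038); print(n,'rim',rect(P,k),k.sum())
    for k in comps(P,roi&~blue&(z>.001)&(z<.011),300): print('floor',rect(P,k),k.sum(),np.nanmedian(z[k]))
    k=roi&(z>.06)&(x>.58); 
    if k.sum()>30:
        q=P[k]; A=np.c_[q[:,1:],np.ones(len(q))]; print('lid x=ay+bz+c',np.linalg.lstsq(A,q[:,0],rcond=None)[0].round(4),rect(P,k),q[:,2].max(),q[:,1].min(),q[:,1].max())
cv2.imwrite('pics/c1.png',np.hstack(a))
E
```

```text
t 39.15 at [546.6 -28.  108.6] [-179.9   -0.2  171.7] F [ 0.5 -0.1 -5.4] w 47.4 g 55.0
(546, -250, 100, 169.5) travel [-0.0629, -0.4396, 0.0171] dr [0.0, -0.0, 0.0061] rows 3.6
top rim (array([ 545.3, -249.6]), array([134.5, 124.5]), 79.7) 399
floor (array([ 545.1, -251.5]), array([122.5, 109.5]), 80.0) 1786 0.004937035160131664
lid x=ay+bz+c [0.1807 0.143  0.6453] (array([ 617.1, -261.9]), array([134.3,  20. ]), 80.0) 0.15920345065874342 -0.3288412253465616 -0.1949408792404041
side rim (array([ 493.8, -246.9]), array([149.9,  57.8]), -75.2) 86
lid x=ay+bz+c [0.1921 0.1415 0.6476] (array([ 618.6, -253.9]), array([127.3,  17.8]), 79.8) 0.15620869190870096 -0.3151067302530841 -0.19153267864696644
```

View pics/c1.png

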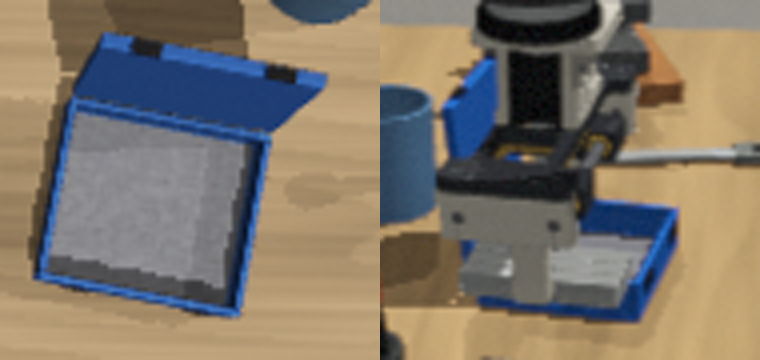

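Call:
jog_arm(
  travel=[
    [-0.02,-0.1,0],
    [-0.035,-0.2,0],
    [-0.05,-0.3,0],
    [-0.055,-0.38,0],
    [-0.061,-0.44,0],
    [-0.061,-0.44,0],
    [-0.061,-0.44,0],
    [-0.061,-0.44,0],
    [-0.061,-0.44,0],
    [-0.061,-0.44,0],
  ],
  dr=[
    [0,0,0.005],
    [0,0,0.005],
    [0,0,0.005],
    [0,0,0.005],
    [0,0,0.005],
    [0,0,0.005],
    [0,0,0.005],
    [0,0,0.005],
    [0,0,0.005],
    [0,0,0.005],
  ],
  claw=[0,0,0,0,0,0,0,0,0,0],
)

```text
time_s: 40.5
tcp_pos: [0.5465, -0.2492, 0.1102]
eef_rot: [180.0, 0.0, 170.0]
contact_force: [-0.1, -0.3, -5.9]
gripper_width: 0.0472
gripper_force: 55.0
```

```bash
python3 - <<'E'
from h import *
plan((545,-250,10.5,169.9))
E
```

```text
t 40.5 at [ 546.5 -249.2  110.2] [180.   0. 170.] F [-0.1 -0.3 -5.9] w 47.2 g 55.0
(545, -250, 10.5, 169.9) travel [0.0027, -0.0021, 0.1994] dr [-0.0, -0.0, 0.0002] rows 1.6
```

Call:
jog_arm(
  travel=[
    [0.003,-0.002,0.08],
    [0.003,-0.002,0.13],
    [0.003,-0.002,0.17],
    [0.003,-0.002,0.19],
    [0.003,-0.002,0.2],
    [0.003,-0.002,0.2],
    [0.003,-0.002,0.2],
    [0.003,-0.002,0.201],
    [0.003,-0.002,0.201],
    [0.003,-0.002,0.201],
  ],
  dr=[
    [0,0,0],
    [0,0,0],
    [0,0,0],
    [0,0,0],
    [0,0,0],
    [0,0,0],
    [0,0,0],
    [0,0,0],
    [0,0,0],
    [0,0,0],
  ],
  claw=[0,0,0,0,0,0,0,0,0,0],
)

```text
time_s: 41.75
tcp_pos: [0.5448, -0.2505, 0.0097]
eef_rot: [180.0, 0.0, 169.9]
contact_force: [0.5, 0.3, -5.7]
gripper_width: 0.0474
gripper_force: 55.0
```

Call:
jog_arm(
  travel=[
    [0,0,0],
    [0,0,0],
    [0,0,0],
    [0,0,0],
    [0,0,-0.05],
    [0,0,-0.1],
    [0,0,-0.2],
    [0,0,-0.3],
    [0,0,-0.4],
    [0,0,-0.4],
  ],
  dr=[
    [0,0,0],
    [0,0,0],
    [0,0,0],
    [0,0,0],
    [0,0,0],
    [0,0,0],
    [0,0,0],
    [0,0,0],
    [0,0,0],
    [0,0,0],
  ],
  claw=[0.65,0.65,0.65,0.65,0.65,0.65,0.65,0.65,0.65,0.65],
  newtons=30,
)

```text
time_s: 43.0
tcp_pos: [0.547, -0.2512, 0.2146]
eef_rot: [-180.0, 0.5, 170.0]
contact_force: [0.2, 0.2, -0.6]
gripper_width: 0.0572
gripper_force: 0.0
```

```bash
python3 - <<'E'
from h import *
c=r.capture('side'); P=cloud(c)
roi=(P[...,0]>.48)&(P[...,0]<.61)&(P[...,1]>-.31)&(P[...,1]<-.19)
px=c['pixels'].astype(int); k=roi&(px[...,2]<px[...,0]+30)&(P[...,2]>.013)&(P[...,2]<.03)
print(rect(P,k),np.nanmedian(P[k][:,2]),k.sum())
cv2.imwrite('pics/c2.png',cv2.resize(c['pixels'][110:210,200:320,::-1],None,fx=5,fy=5,interpolation=cv2.INTER_CUBIC))
plan((545,-250,10.5,169.9))
E
```

```text
(array([ 538.8, -238.6]), array([116. ,  71.5]), -13.3) 0.01894805164714153 288
t 43.05 at [ 545.6 -250.6  211.8] [180.    0.3 169.9] F [-1.2 -0.1 -0.4] w 57.0 g 0.0
(545, -250, 10.5, 169.9) travel [0.0015, 0.001, 0.4027] dr [-0.0, -0.0, 0.0001] rows 3.2
```

View pics/c2.png

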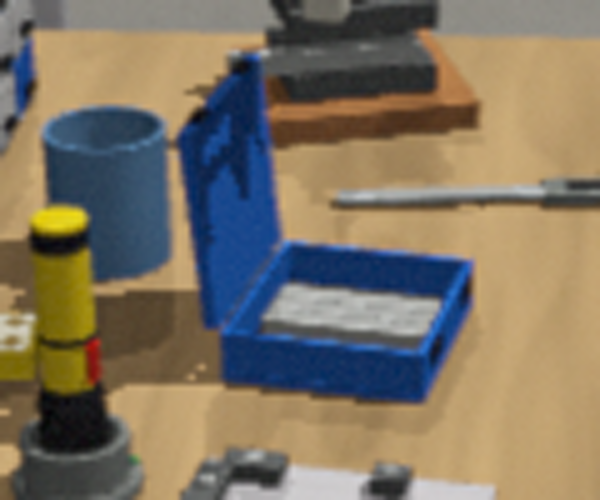

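Bars lie flat side by side in the case at (350,310), with the lid still open at (235,190). Next I check for obstacles behind the lid.

```bash
python3 - <<'E'
from h import *
c=r.capture('side'); P=cloud(c); x,y,z=P[...,0],P[...,1],P[...,2]
for lo in (.1,.17):
  for k in comps(P,(x>.63)&(x<.95)&(y>-.45)&(y<.0)&(z>lo),15):
    q=P[k]; print(lo,q.min(0).round(3),q.max(0).round(3),k.sum())
print(r.boxes_of('mug','side')[:1])
k=(x>.63)&(x<.8)&(y>-.4)&(y<-.27)&(z>.06)&(z<.1); print('mug',P[k].min(0),P[k].max(0))
H=np.array([61,32])
p0=np.array([0,212]) # present tcp in case x,z
for f in (98,90,80,70,60,50,40,30,20,10,4,0):
    a=np.radians(f); t=H+95*np.array([-np.cos(a),np.sin(a)])+10*np.array([np.sin(a),np.cos(a)])+[9.5,0]
    print(f,t.round(1), 'travel from present',(-(t[0])/500).round(4),((212-t[1])/500).round(4))
E
```

```text
0.1 [ 0.812 -0.45   0.1  ] [ 0.949 -0.049  0.215] 1550
0.1 [ 0.63  -0.217  0.105] [ 0.638 -0.193  0.155] 34
0.1 [ 0.662 -0.08   0.1  ] [ 0.692 -0.048  0.16 ] 278
0.17 [ 0.836 -0.189  0.17 ] [ 0.855 -0.157  0.178] 31
0.17 [ 0.851 -0.134  0.17 ] [ 0.875 -0.049  0.215] 130
[{'extent': [207.8, 130.4, 233.8, 163.2], 'conf': 0.76}]
mug [ 0.67109743 -0.3998565   0.06000978] [ 0.75063874 -0.31789131  0.09073673]
98 [ 93.6 124.7] travel from present -0.1872 0.1746
90 [ 80.5 127. ] travel from present -0.161 0.17
80 [ 63.9 127.3] travel from present -0.1277 0.1694
70 [ 47.4 124.7] travel from present -0.0948 0.1746
60 [ 31.7 119.3] travel from present -0.0633 0.1855
50 [ 17.1 111.2] travel from present -0.0342 0.2016
40 [  4.2 100.7] travel from present -0.0083 0.2225
30 [-6.8 88.2] travel from present 0.0135 0.2477
20 [-15.4  73.9] travel from present 0.0307 0.2762
10 [-21.3  58.3] travel from present 0.0426 0.3073
4 [-23.6  48.6] travel from present 0.0471 0.3268
0 [-24.5  42. ] travel from present 0.049 0.34
```

Call:
jog_arm(
  travel=[
    [-0.12,0,0],
    [-0.24,0,0],
    [-0.24,0,0],
    [-0.24,0,0],
    [-0.24,0,0.05],
    [-0.24,0,0.1],
    [-0.24,0,0.16],
    [-0.24,0,0.17],
    [-0.24,0,0.17],
    [-0.24,0,0.17],
  ],
  dr=[
    [0,0,0],
    [0,0,0],
    [0,0,0],
    [0,0,0],
    [0,0,0],
    [0,0,0],
    [0,0,0],
    [0,0,0],
    [0,0,0],
    [0,0,0],
  ],
  claw=[0,0,0,0,0,0,0,0,0,0],
)

```text
time_s: 44.4
tcp_pos: [0.6634, -0.2716, 0.1264]
eef_rot: [-180.0, 0.1, 169.9]
contact_force: [0.6, 0.1, 0.4]
gripper_width: 0.0003
gripper_force: 0.0
```

Call:
jog_arm(
  travel=[
    [0.05,0,0],
    [0.079,0,0],
    [0.112,0,0],
    [0.145,0,0.005],
    [0.177,0,0.016],
    [0.206,0,0.032],
    [0.232,0,0.052],
    [0.253,0,0.078],
    [0.271,0,0.106],
    [0.283,0,0.137],
  ],
  dr=[
    [0,0,0],
    [0,0,0],
    [0,0,0],
    [0,0,0],
    [0,0,0],
    [0,0,0],
    [0,0,0],
    [0,0,0],
    [0,0,0],
    [0,0,0],
  ],
  claw=[0,0,0,0,0,0,0,0,0,0],
)

```text
time_s: 45.65
tcp_pos: [0.5235, -0.2467, 0.056]
eef_rot: [-180.0, 0.1, 169.9]
contact_force: [0.3, -0.2, 0.5]
gripper_width: 0.0004
gripper_force: 0.4
```

```bash
python3 - <<'E'
from h import *
plan((521,-245.8,42,169.9))
E
```

```text
t 45.65 at [ 523.5 -246.7   56. ] [-1.800e+02  1.000e-01  1.699e+02] F [ 0.3 -0.2  0.5] w 0.4 g 0.4
(521, -245.8, 42, 169.9) travel [0.0052, 0.0009, 0.028] dr [-0.0, -0.0, 0.0001] rows 0.2
```

Call:
jog_arm(
  travel=[
    [0.003,0,0.01],
    [0.004,0,0.016],
    [0.005,0,0.022],
    [0.005,0,0.027],
    [0.005,0,0.03],
    [0.005,0,0.032],
    [0.005,0,0.034],
    [0.005,0,0.034],
    [0.005,0,0.034],
    [0.005,0,0.034],
  ],
  dr=[
    [0,0,0],
    [0,0,0],
    [0,0,0],
    [0,0,0],
    [0,0,0],
    [0,0,0],
    [0,0,0],
    [0,0,0],
    [0,0,0],
    [0,0,0],
  ],
  claw=[0,0,0,0,0,0,0,0,0,0],
)

```text
time_s: 46.9
tcp_pos: [0.5214, -0.2464, 0.0423]
eef_rot: [-180.0, 0.1, 170.0]
contact_force: [-9.7, 6.0, 29.9]
gripper_width: 0.0001
gripper_force: 14.9
```

Call:
jog_arm(
  travel=[
    [0,0,-0.05],
    [0,0,-0.15],
    [0,0,-0.28],
    [0,0,-0.4],
    [0.1,0,-0.42],
    [0.15,0,-0.42],
    [0.15,0,-0.42],
    [0.15,0,-0.42],
    [0.15,0,-0.42],
    [0.15,0,-0.42],
  ],
  dr=[
    [0,0,0],
    [0,0,0],
    [0,0,0],
    [0,0,0],
    [0,0,0],
    [0,0,0],
    [0,0,0],
    [0,0,0],
    [0,0,0],
    [0,0,0],
  ],
  claw=[0.7,0.7,0.7,0.7,0.7,0.7,0.7,0.7,0.7,0.7],
)

```text
time_s: 48.15
tcp_pos: [0.4476, -0.2332, 0.2485]
eef_rot: [-180.0, -0.1, 169.9]
contact_force: [-0.3, 0.6, -0.4]
gripper_width: 0.0614
gripper_force: 0.0
```

```bash
python3 - <<'E'
from h import *
plan((545,-250,250,169.9))
a=[]
for n,(u0,v0) in (('top',(220,110)),('side',(190,120))):
    c=r.capture(n); P=cloud(c); x,y,z=P[...,0],P[...,1],P[...,2]; px=c['pixels'].astype(int)
    a.append(cv2.resize(c['pixels'][v0:v0+120,u0:u0+130,::-1],None,fx=3,fy=3,interpolation=cv2.INTER_CUBIC))
    roi=(x>.62)&(x<.73)&(y>-.13)&(y<0)
    k=roi&(z>.153)&(z<.17); print(n,'tail',rect(P,k),P[k].mean(0).round(4),k.sum(),np.nanmedian(z[k]))
    k=roi&(z>.095)&(z<.15); print('handle',P[k].mean(0).round(4),P[k].min(0).round(4),P[k].max(0).round(4),k.sum())
    k=roi&(z>.024)&(z<.045); print('dock top',rect(P,k),k.sum(),np.nanmedian(z[k]))
    k=roi&(z>.004)&(z<.015); print('disc',rect(P,k),k.sum())
    roi=(x>.47)&(x<.63)&(y>-.34)&(y<-.16)&(z>.03)&(z<.06)
    white=px.min(-1)>120
    for k in comps(P,roi&white): print('label',rect(P,k),P[k].mean(0).round(4),k.sum())
    blue=px[...,2]>px[...,0]+40
    k=roi&(blue|white)
    q=P[k]; print('lid',rect(P,k),np.linalg.lstsq(np.c_[q[:,:2],np.ones(len(q))],q[:,2],rcond=None)[0].round(4))
    for t in('case_label','scanner_mid','dock_floor'): print(t,[(np.round(o['at'],1),round(o['conf'],2)) for o in r.tip_of(t,n)[:2]])
cv2.imwrite('pics/l1.png',np.hstack(a))
E
```

```text
t 48.15 at [ 447.6 -233.2  248.5] [-1.800e+02 -1.000e-01  1.699e+02] F [-0.3  0.6 -0.4] w 61.4 g 0.0
(545, -250, 250, 169.9) travel [-0.1977, 0.0009, -0.0029] dr [0.0, -0.0, 0.0001] rows 1.6
top tail (array([676.7, -66.7]), array([28.4, 25.9]), 0.9) [ 0.6769 -0.0669  0.1584] 125 0.15839985576172544
handle [ 0.6662 -0.0668  0.1197] [ 0.663  -0.081   0.0964] [ 0.6737 -0.0538  0.1493] 47
dock top (array([673.9, -66.6]), array([58.6, 51.7]), 87.3) 151 0.032075330576504024
disc (array([663.6, -65.5]), array([122.6,  89.7]), 87.2) 181
label (array([ 559.8, -251.7]), array([84.6, 14.6]), 80.8) [ 0.5611 -0.2477  0.0422] 121
lid (array([ 577.3, -254.8]), array([133.5,  56.6]), 79.9) [-0.0097  0.0001  0.0474]
case_label [(array([337.6, 191.4]), 0.65), (array([354.4, 280.8]), 0.42)]
scanner_mid [(array([268. , 137.6]), 0.83)]
dock_floor [(array([270.5, 142. ]), 0.83), (array([338.2, 188.6]), 0.73)]
side tail (array([677. , -64.1]), array([29.1, 27.9]), 59.0) [ 0.677  -0.0625  0.1573] 61 0.15742326103838022
handle [ 0.6752 -0.0553  0.1224] [ 0.6625 -0.0703  0.095 ] [ 0.693  -0.0478  0.1497] 221
dock top (array([676.2, -56.5]), array([56.3, 50.1]), 8.7) 198 0.03217522159649311
disc (array([675. , -52.6]), array([70.1, 50.3]), 12.5) 140
label (array([ 542.5, -248.9]), array([95.5, 53.2]), 79.4) [ 0.5397 -0.2464  0.0414] 149
lid (array([ 543.6, -247.8]), array([142.8, 124.6]), 80.8) [-0.0016 -0.0215  0.0359]
case_label [(array([268.4, 167. ]), 0.76)]
scanner_mid [(array([211.2, 176.9]), 0.74)]
dock_floor [(array([218.6, 202.4]), 0.74), (array([198.7, 181.9]), 0.57)]
```

View pics/l1.png

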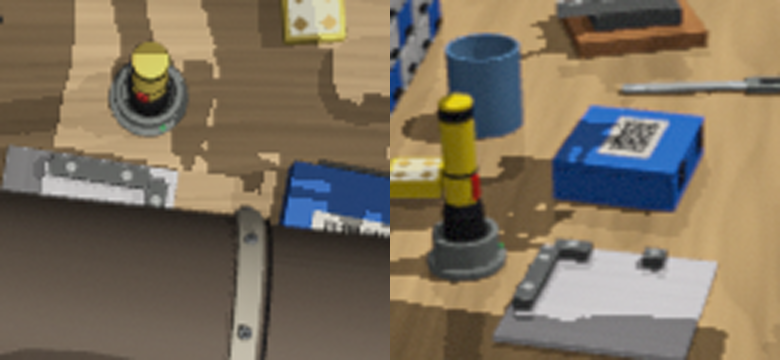

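The lid is shut flat, with the label at (635,135) in the side crop. The scanner stands upright in its dock at (457,180).

Call:
jog_arm(
  travel=[
    [-0.393,0.409,0],
    [-0.393,0.409,0],
    [-0.393,0.409,0],
    [-0.393,0.409,0],
    [-0.393,0.409,0],
    [-0.393,0.409,0],
    [-0.393,0.409,0],
    [-0.393,0.409,0],
    [-0.393,0.409,0],
    [-0.393,0.409,0],
  ],
  dr=[
    [0,0,0],
    [0,0,0],
    [0,0,0],
    [0,0,0],
    [0,0,0],
    [0,0,0],
    [0,0,0],
    [0,0,0],
    [0,0,0],
    [0,0,0],
  ],
  claw=[0.7,0.7,0.7,0.7,0.7,0.7,0.7,0.7,0.7,0.7],
)

```text
time_s: 49.8
tcp_pos: [0.6762, -0.0666, 0.2496]
eef_rot: [180.0, 0.0, 169.9]
contact_force: [-0.3, -0.4, 0.4]
gripper_width: 0.0611
gripper_force: 0.0
```

```bash
python3 - <<'E'
from h import *
plan((677,-66.3,103,169.9))
E
```

```text
t 49.8 at [676.2 -66.6 249.6] [180.    0.  169.9] F [-0.3 -0.4  0.4] w 61.1 g 0.0
(677, -66.3, 103, 169.9) travel [-0.0016, 0.0008, 0.2931] dr [0.0, -0.0, 0.0] rows 2.3
```

Call:
jog_arm(
  travel=[
    [-0.001,0,0.1],
    [-0.001,0,0.18],
    [-0.001,0,0.25],
    [-0.001,0,0.292],
    [-0.001,0,0.292],
    [-0.001,0,0.292],
    [-0.001,0,0.292],
    [-0.001,0,0.292],
    [-0.001,0,0.292],
    [-0.001,0,0.292],
  ],
  dr=[
    [0,0,0],
    [0,0,0],
    [0,0,0],
    [0,0,0],
    [0,0,0],
    [0,0,0],
    [0,0,0],
    [0,0,0],
    [0,0,0],
    [0,0,0],
  ],
  claw=[0.7,0.7,0.7,0.7,0.7,0.3,0,0,0,0],
  newtons=20,
)

```text
time_s: 51.05
tcp_pos: [0.6772, -0.0663, 0.1037]
eef_rot: [180.0, 0.0, 169.9]
contact_force: [0.0, -0.1, 3.2]
gripper_width: 0.0295
gripper_force: 20.0
```

```bash
python3 - <<'E'
from h import *
plan((677,-66.3,190,169.9),(541.4,-249.3,250,169.9))
E
```

```text
t 51.05 at [677.2 -66.3 103.7] [180.    0.  169.9] F [ 0.  -0.1  3.2] w 29.5 g 20.0
(677, -66.3, 190, 169.9) travel [0.0004, -0.0001, -0.1726] dr [0.0, -0.0, 0.0001] rows 1.4
(541.4, -249.3, 250, 169.9) travel [0.2035, -0.4078, -0.2926] dr [0.0, -0.0, 0.0001] rows 4.3
```

Call:
jog_arm(
  travel=[
    [0,0,-0.05],
    [0,0,-0.12],
    [0,0,-0.22],
    [0,0,-0.24],
    [0.05,-0.1,-0.24],
    [0.1,-0.2,-0.24],
    [0.15,-0.3,-0.24],
    [0.2035,-0.408,-0.24],
    [0.2035,-0.408,-0.24],
    [0.2035,-0.408,-0.24],
  ],
  dr=[
    [0,0,0],
    [0,0,0],
    [0,0,0],
    [0,0,0],
    [0,0,0],
    [0,0,0],
    [0,0,0],
    [0,0,0],
    [0,0,0],
    [0,0,0],
  ],
  claw=[0,0,0,0,0,0,0,0,0,0],
)

```text
time_s: 52.3
tcp_pos: [0.5407, -0.2494, 0.2224]
eef_rot: [180.0, -0.0, 169.9]
contact_force: [0.4, 0.2, -1.3]
gripper_width: 0.0298
gripper_force: 20.0
```

```bash
python3 - <<'E'
from h import *
c=r.capture('side'); P=cloud(c); x,y,z=P[...,0],P[...,1],P[...,2]
k=(x>.5)&(x<.59)&(y>-.29)&(y<-.2)&(z>.08)&(z<.19); q=P[k]
for lo in np.arange(.1,.19,.01):
    s=q[(q[:,2]>lo)&(q[:,2]<lo+.01)]
    if len(s): print(lo.round(2),s[:,0].min().round(4),s[:,0].max().round(4),s[:,1].mean().round(4),len(s))
cv2.imwrite('pics/sc.png',cv2.resize(c['pixels'][90:200,200:330,::-1],None,fx=5,fy=5,interpolation=cv2.INTER_CUBIC))
plan((541.4,-249.3,195.7,169.9))
E
```

```text
0.12 0.5231 0.5568 -0.2365 9
0.13 0.5227 0.5573 -0.235 42
0.14 0.5227 0.557 -0.235 44
0.15 0.5224 0.5566 -0.2356 40
0.16 0.5227 0.5604 -0.235 48
0.17 0.5227 0.56 -0.2373 46
0.18 0.5251 0.5562 -0.2382 42
t 52.35 at [ 541.1 -248.9  222.5] [180.   -0.  169.9] F [-0.4 -0.1 -1.3] w 29.8 g 20.0
(541.4, -249.3, 195.7, 169.9) travel [-0.0007, -0.0007, 0.0535] dr [0.0, -0.0, 0.0001] rows 0.4
```

View pics/sc.png

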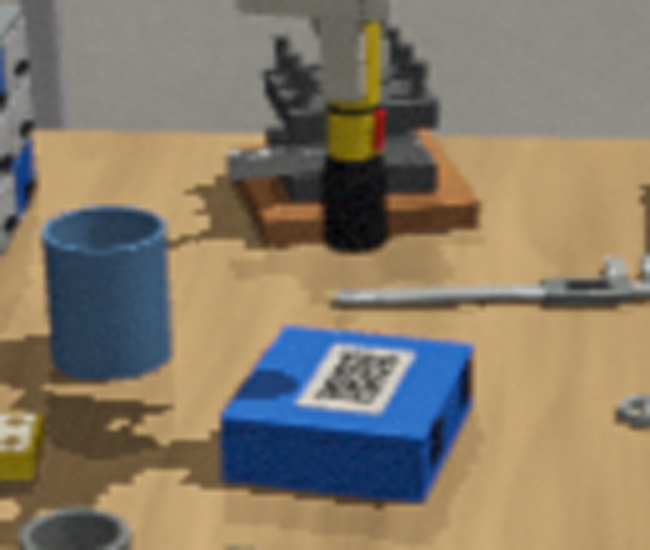

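The scanner hangs vertically at (355,200) over the label at (358,378). I lower it to 6 cm and hold.

Call:
jog_arm(
  travel=[
    [0,0,0.03],
    [0,0,0.0535],
    [0,0,0.0535],
    [0,0,0.0535],
    [0,0,0.0535],
    [0,0,0.0535],
    [0,0,0.0535],
    [0,0,0.0535],
    [0,0,0.0535],
    [0,0,0.0535],
  ],
  dr=[
    [0,0,0],
    [0,0,0],
    [0,0,0],
    [0,0,0],
    [0,0,0],
    [0,0,0],
    [0,0,0],
    [0,0,0],
    [0,0,0],
    [0,0,0],
  ],
  claw=[0,0,0,0,0,0,0,0,0,0],
)

```text
time_s: 53.6
tcp_pos: [0.541, -0.2493, 0.1963]
eef_rot: [180.0, 0.0, 169.9]
contact_force: [0.6, -0.1, -1.5]
gripper_width: 0.0297
gripper_force: 20.0
```

Call:
jog_arm(
  travel=[
    [0,0,0],
    [0,0,0],
    [0,0,0],
    [0,0,0],
    [0,0,0],
    [0,0,0],
    [0,0,0],
    [0,0,0],
    [0,0,0],
    [0,0,0],
  ],
  dr=[
    [0,0,0],
    [0,0,0],
    [0,0,0],
    [0,0,0],
    [0,0,0],
    [0,0,0],
    [0,0,0],
    [0,0,0],
    [0,0,0],
    [0,0,0],
  ],
  claw=[0,0,0,0,0,0,0,0,0,0],
)

```text
time_s: 54.85
tcp_pos: [0.541, -0.2493, 0.1963]
eef_rot: [180.0, -0.0, 169.9]
contact_force: [-0.4, 0.3, -2.4]
gripper_width: 0.0295
gripper_force: 20.0
```

Call:
jog_arm(
  travel=[
    [0,0,0],
    [0,0,0],
    [0,0,0],
    [0,0,0],
    [0,0,0],
    [0,0,0],
    [0,0,0],
    [0,0,0],
    [0,0,0],
    [0,0,0],
  ],
  dr=[
    [0,0,0],
    [0,0,0],
    [0,0,0],
    [0,0,0],
    [0,0,0],
    [0,0,0],
    [0,0,0],
    [0,0,0],
    [0,0,0],
    [0,0,0],
  ],
  claw=[0,0,0,0,0,0,0,0,0,0],
)

```text
time_s: 56.1
tcp_pos: [0.5411, -0.2493, 0.1963]
eef_rot: [180.0, 0.0, 169.9]
contact_force: [-0.1, -0.2, -1.2]
gripper_width: 0.0301
gripper_force: 20.0
```

```bash
python3 - <<'E'
from h import *
plan((541.4,-249.3,215,169.9),(677.2,-66.3,215,169.9))
E
```

```text
t 56.1 at [ 541.1 -249.3  196.3] [180.    0.  169.9] F [-0.1 -0.2 -1.2] w 30.1 g 20.0
(541.4, -249.3, 215, 169.9) travel [-0.0007, 0.0002, -0.0374] dr [0.0, -0.0, 0.0001] rows 0.3
(677.2, -66.3, 215, 169.9) travel [-0.2041, 0.408, -0.0374] dr [0.0, -0.0, 0.0001] rows 3.7
```

Call:
jog_arm(
  travel=[
    [0,0,-0.05],
    [-0.05,0.1,-0.05],
    [-0.1,0.2,-0.05],
    [-0.15,0.3,-0.05],
    [-0.204,0.408,-0.05],
    [-0.204,0.408,-0.05],
    [-0.204,0.408,-0.05],
    [-0.204,0.408,-0.05],
    [-0.204,0.408,-0.05],
    [-0.204,0.408,-0.05],
  ],
  dr=[
    [0,0,0],
    [0,0,0],
    [0,0,0],
    [0,0,0],
    [0,0,0],
    [0,0,0],
    [0,0,0],
    [0,0,0],
    [0,0,0],
    [0,0,0],
  ],
  claw=[0,0,0,0,0,0,0,0,0,0],
)

```text
time_s: 57.35
tcp_pos: [0.6769, -0.067, 0.2217]
eef_rot: [180.0, 0.0, 169.9]
contact_force: [-0.1, 0.1, -1.2]
gripper_width: 0.0297
gripper_force: 20.0
```

```bash
python3 - <<'E'
from h import *
plan((677.2,-66.3,104.2,169.9))
E
```

```text
t 57.35 at [676.9 -67.  221.7] [180.    0.  169.9] F [-0.1  0.1 -1.2] w 29.7 g 20.0
(677.2, -66.3, 104.2, 169.9) travel [-0.0004, 0.0015, 0.235] dr [0.0, 0.0, -0.0001] rows 1.9
```

Call:
jog_arm(
  travel=[
    [0,0.001,0.06],
    [0,0.001,0.11],
    [0,0.001,0.15],
    [0,0.001,0.18],
    [0,0.001,0.2],
    [0,0.001,0.22],
    [0,0.001,0.23],
    [0,0.001,0.235],
    [0,0.001,0.235],
    [0,0.001,0.235],
  ],
  dr=[
    [0,0,0],
    [0,0,0],
    [0,0,0],
    [0,0,0],
    [0,0,0],
    [0,0,0],
    [0,0,0],
    [0,0,0],
    [0,0,0],
    [0,0,0],
  ],
  claw=[0,0,0,0,0,0,0,0,0,0],
)

```text
time_s: 58.6
tcp_pos: [0.6774, -0.0657, 0.1042]
eef_rot: [180.0, 0.0, 169.9]
contact_force: [0.6, -0.4, -1.6]
gripper_width: 0.0292
gripper_force: 20.0
```

Call:
jog_arm(
  travel=[
    [0,0,0],
    [0,0,0],
    [0,0,0],
    [0,0,0],
    [0,0,0],
    [0,0,-0.05],
    [0,0,-0.12],
    [0,0,-0.22],
    [0,0,-0.28],
    [0,0,-0.28],
  ],
  dr=[
    [0,0,0],
    [0,0,0],
    [0,0,0],
    [0,0,0],
    [0,0,0],
    [0,0,0],
    [0,0,0],
    [0,0,0],
    [0,0,0],
    [0,0,0],
  ],
  claw=[0.5,0.6,0.6,0.6,0.6,0.6,0.6,0.6,0.6,0.6],
)

```text
time_s: 59.85
tcp_pos: [0.6786, -0.0658, 0.2473]
eef_rot: [179.9, 0.3, 169.9]
contact_force: [0.3, -0.1, -0.8]
gripper_width: 0.0527
gripper_force: 0.0
```

Call:
jog_arm(
  travel=[
    [0.1,0.15,0],
    [0.2,0.3,0],
    [0.3,0.3,0],
    [0.3,0.3,0],
    [0.3,0.3,0],
    [0.3,0.3,0],
    [0.3,0.3,0],
    [0.3,0.3,0],
    [0.3,0.3,0],
    [0.3,0.3,0],
  ],
  dr=[
    [0,0,0],
    [0,0,0],
    [0,0,0],
    [0,0,0],
    [0,0,0],
    [0,0,0],
    [0,0,0],
    [0,0,0],
    [0,0,0],
    [0,0,0],
  ],
  claw=[0.6,0.6,0.6,0.6,0.6,0.6,0.6,0.6,0.6,0.6],
)

```text
time_s: 61.1
tcp_pos: [0.5559, 0.1079, 0.2437]
eef_rot: [-180.0, -0.0, 169.9]
contact_force: [-0.0, -0.4, 0.1]
gripper_width: 0.0526
gripper_force: 0.0
```

```bash
python3 - <<'E'
from h import *
c=r.capture('top'); P=cloud(c); x,y,z=P[...,0],P[...,1],P[...,2]; px=c['pixels'].astype(int)
k=(x>.62)&(x<.73)&(y>-.13)&(y<0)&(z>.153)&(z<.17); print('tail',P[k].mean(0).round(4),k.sum())
k=(x>.47)&(x<.63)&(y>-.34)&(y<-.16)&(z>.03)&(z<.06); q=P[k]
print('lid',np.linalg.lstsq(np.c_[q[:,:2],np.ones(len(q))],q[:,2],rcond=None)[0].round(4),np.median(q[:,2]))
save(c,'end.png')
plan()
E
```

```text
tail [ 0.6772 -0.0662  0.1584] 125
lid [-0.0085 -0.0008  0.046 ] 0.04178598263022382
t 61.15 at [555.9 108.  243.7] [-180.    -0.   169.9] F [-0.2  0.8 -0.3] w 52.5 g 0.0
```

View pics/end.png

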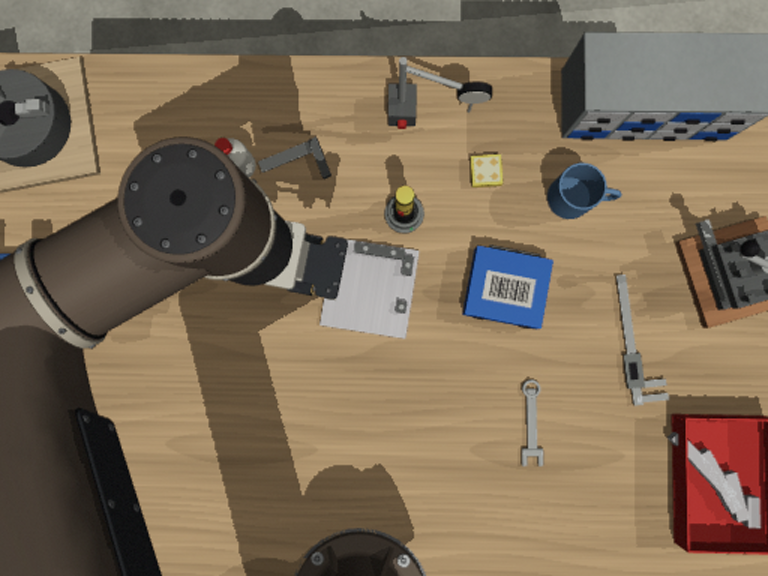

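The lid is shut at (508,288), the scanner is upright in its dock at (404,205), and the other items have not moved. The arm is clear, so I hand in the job.

```bash
python3 -c "
from plant import r
print(r.close_job())"
```

```text
the job is handed in; nothing more can be done
None
```

The job is handed in: I squared three bars on the stop (the fourth was absent) and set them in the blue case in one grip, then shut the lid, held the scanner about 6 cm above the label for over two seconds, and stood it back in its dock.

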